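# Shims and dowels into the kit drawer

## Robot

A 7-joint arm with a two-finger parallel gripper is mounted at the origin on a cart in front of the work surface, level with it; the furniture and walls round the work are solid. World frame = base frame: x ahead of the robot, y to its left, z up, the work surface at z = 0. Lengths are in m, angles in rad, forces in N, time in s.
With the tool pointing down it reaches from about 0.4 to 0.85 m from the base axis. Payload 4.5 kg.
Tool frame: the origin (TCP) lies midway between the tips of the shut fingers; the grasp point (between the pads) lies 19 mm behind it; z points along the fingers, y is the line along which they close (so a half turn about z gives the same grasp; the last joint's range is limited). The gripper opens to 85 mm and grips with 20 to 120 N. Pads are 22 mm wide; open, the fingers measure 114 mm over their backs; the gripper's body (76 mm by 85 mm) begins 54 mm behind the grasp point. The pads swing forward as they close: fully open they stand 13 mm farther back than shut.
Start: joints at [-1.067, 0.689, -0.195, 1.565, 0.157, 0.902, -0.215], TCP at [0.283, 0.557, 0.231] pointing down, gripper open.
Joint ranges: [-3.01, 3.01], [-0.46, 2.08], [-1.47, 1.51], [0.13, 2.56], [-1, 4.14], [0.04, 2.09], [-2.66, 2.66]. Speed limits (rad/s): [2.57, 2.57, 3.14, 3.14, 3.14, 3.14, 3.14].

## Interface

Orientations are given as a rotation vector (axis times angle).
In Python, from workcell import robot gives the robot as it stands.
- The arm moves only by the tool send_rows, never from a script. Its argument "deltas" is a list of rows, each a list of 3 entries, a list of its own where there are three numbers: the shift along the tool's x, y, z in mm, then the turn, a rotation vector about the tool's x, y, z in rad, then the opening in per cent of the stroke, from 0 (shut) to 100 (fully open). In form: [[[x, y, z], [ax, ay, az], claw], ...]. A call has exactly 5 rows; each row is the pose to reach, as a shift and turn from the pose commanded when the call began, along the tool's axes at that moment; what a row does not reach only later rows make up. A row lasts 1/10 s, in which the tool goes at most 50 mm and 8.59 degrees, less where a joint would pass 70% of its speed; a pose out of reach is approached as far as the arm can. A call with a gripper value outside its range is refused whole. The fingers move at their own pace and stop on an object; "squeeze" is the grip in N (left out, the last holds). Time passes only in rows, so rows that repeat a pose let the fingers close, or fill a call up. It gives the time, the measured TCP pose, the force, the opening and the grip force at its end, in the units of the state.
- robot.read_state(): the state, without advancing time (a new reading comes with each control period).
- robot.grab_frame(name): name is "scene" or "side" or "wrist"; returns a dict with "img" (480x640x3 uint8, blue, green, red), "vertical_fov" (degrees; the focal length in pixels is half the picture's height over the tangent of half this angle, whatever the lens; pixels are square), "cx", "cy" (the principal point, pixels), "D" ([k1, k2, p1, p2, k3] as OpenCV has them; the pictures are not rectified), "rvec" (rotation vector, rad) and "tvec" (3), from world to camera coordinates, as OpenCV has them. Camera axes: x right, y down, z forward; pixel columns grow to the right and rows downward; lengths in m; the calibration is good to about 2 mm. A picture is of the moment at which its call begins. There is no depth.
- robot.job_done(): hands the job in; it is judged then, once.
Trained networks look in a picture, given as the dict that the camera call returned (one of the last four; its "shot" number tells which), for a name from the list of things; names that differ only in an ending like _2 or _b are one class to them, and where a whole thing is asked for, a point or a joint stands for the part that bears it (a point fixed in the world has none). Each returns a list of dicts, best first, with "score" (0 to 1); they miss things now and then, are a little off and sometimes report something else, mostly with a low value. They report only what shows in the picture. A call takes as long as a camera call.
- robot.masks_of(thing, picture): "region" (480x640 bool, what is visible of it) and "box" ([left, top, right, bottom] in pixels, round what is visible of it).
- robot.landmark_of(thing, picture): "uv" ([column, row] in pixels: a listed point, or the origin of a listed thing).
The state is a dict: "t": time; "q": joint angles; "joint_velocities": joint speeds; "effort": joint torques, N m; "eef_pos": TCP position; "tool_rot": TCP orientation; "ft_force": force on the tool from outside, world axes, zero at the start; "moment": the same for the moment, N m; "opening": finger opening in m; "finger_force": force on a finger pad.
Only numpy, scipy, OpenCV 4.12 (cv2) and the standard library are available. Lean on these libraries where they do the work, as an engineer would, in place of code of your own. Each camera call takes 0.05 s, during which the arm holds its last target. There are 200 camera calls.

## Task

Lift just the top tray off the nested pile, leaving the other two trays as they are, and stand it on the bench under the near end of the chute board; with the beech block held in the gripper, wipe all the shim chips off the board into it (do not pick chips up with the fingers), and lay all the dowels lengthwise and flat inside it too, in either order. Then put the loaded tray upright in the open kit drawer, push the drawer fully home, and leave the beech block lying on the bench. Leave the wax tin and the hinge alone.

Things in the scene. Friction and masses are not known exactly. Their poses are not given: they have to be found in the camera images.
- tray_top_c (a point): The uppermost of 3 equal aluminium trays nested in a pile on the bench. Each is 126 (x) x 62 (y) x 38 mm high, walls 3.5 mm, inside 119 x 55 mm and 31 mm deep. The lowest 5 mm is a foot, 2 mm smaller all round than the mouth of the tray below, in which it sits: the trays step up by 33 mm. This point is the tray's centre, half-way up; x along its length, z up.
- tray_mid_c (a point): The middle tray of the pile, same make; its centre, half-way up.
- tray_low_c (a point): The lowest tray of the pile, standing on the bench; its centre, half-way up.
- board_mouth (a point): Fixed chute board: plywood deck 100 mm long, 78 wide, upper surface 44 mm above the bench, a fence 12 mm wide and 7 high along each long side, 54 mm clear between them, ends open. This point: middle of the near end's edge (the mouth), on the deck's surface; x runs along the deck to the far end, z up. The end face drops straight to the bench: a tray can stand end-on against it.
- block_c (a point): Block of beech, 40 (x) x 90 (y) x 30 mm high, lying on the bench, about 0.08 kg; its centre, half-way up; y runs along its length.
- drawer (a joint): Opening of the kit case's only drawer in m: 0 = fully home, 0.15 = fully out. It slides stiffly (about 1.5 N) and stays where it is left.
- drawer_in (a point): Middle of the inner floor of the drawer of a fixed plywood kit case (165 deep, 200 wide, 83 mm high); 20 mm above the bench, moves with the drawer; x points into the case (closing), y across, z up. Inner floor 135 (x) x 158 (y); sides and back 14 mm high, front 12 thick and 51 high; case opening clears 55 mm above the floor. Home, the point lies 82 mm inside the case's front edge.
- drawer_bar (a point): Middle of the drawer's bar handle: a steel bar 11 mm thick and 90 mm long across the drawer (y), 35 mm out from the front's face, 46 mm above the bench.
- wax: Bystander: a round wax tin, 68 mm wide and 25 mm high; origin at the centre of its underside.
- hinge: Bystander: a metal cup hinge, 52 x 94 x 20 mm; origin at the centre of its underside.
- chip1_c (a point): Loose beech shim chip, 14 x 20 x 9 mm, 10 g, lying flat on the chute board (may be absent); its centre, half-way up; z is its thickness.
- chip2_c (a point): Loose beech shim chip, 14 x 20 x 9 mm, 10 g, lying flat on the chute board (may be absent); its centre, half-way up; z is its thickness.
- chip3_c (a point): Loose beech shim chip, 14 x 20 x 9 mm, 10 g, lying flat on the chute board (may be absent); its centre, half-way up; z is its thickness.
- chip4_c (a point): Loose beech shim chip, 14 x 20 x 9 mm, 10 g, lying flat on the chute board (may be absent); its centre, half-way up; z is its thickness.
- dowel1_c (a point): Loose beech dowel, 16 (x) x 110 (y) x 15 mm, lying on the bench (may be absent); its centre, half-way up; y runs along its length.
- dowel2_c (a point): Loose beech dowel, 16 (x) x 110 (y) x 15 mm, lying on the bench (may be absent); its centre, half-way up; y runs along its length.
- dowel3_c (a point): Loose beech dowel, 16 (x) x 110 (y) x 15 mm, lying on the bench (may be absent); its centre, half-way up; y runs along its length.

How it is judged:
By the outcome, as a careful person would: the job done as asked, in the order asked, and still so for the second after the job is handed in, with the robot touching nothing.
Of chip1, chip2, chip3, chip4 only 2 to 4 are there at a start; the rules pass over those that are not, and their reading is None.
Of dowel1, dowel2, dowel3 only 2 to 3 are there at a start; the rules pass over those that are not, and their reading is None.
At some moment in a run one of block may be knocked a few centimetres aside while the robot is not near it.
It also fails if it takes over 208 s, if anything falls off the work surface, if the arm or the gripper's body presses on something with over 40 N, if the wrist force passes 120 N, or if a joint passes its speed limit or range.

## Working session

There is one attempt and no reset: what is moved stays moved. The work goes in short steps, Python scripts to look and compute and a tool call to move; the robot and the scene stay as the last step left them, time stands still between calls to the robot, and variables do not carry over. Pictures are saved under pics/ and viewed, at most 14 in all, crops included, and the job is handed in when it is done.

Besides the shell and the picture viewer there is one more tool, called as a command line: name --argument value ..., lists and objects as JSON in quotes. send_rows: Moves the arm, as the interface text tells. Its arguments: {"type":"object","properties":{"deltas":{"type":"array"},"squeeze":{"type":"number"}},"required":["deltas"]}

```bash
ls; mkdir -p pics; cat > h.py <<'E'
import numpy as np, cv2
from scipy.spatial.transform import Rotation as R
from workcell import robot
def K(f):
    fl=240/np.tan(np.radians(f["vertical_fov"])/2)
    return np.array([[fl,0,f["cx"]],[0,fl,f["cy"]],[0,0,1]])
def ray(f,uv):
    n=cv2.undistortPoints(np.array([[uv]],float),K(f),np.array(f["D"],float))[0,0]
    M=cv2.Rodrigues(np.array(f["rvec"],float))[0]
    d=M.T@np.array([n[0],n[1],1]); o=-M.T@np.array(f["tvec"],float).ravel()
    return o,d/np.linalg.norm(d)
def at_z(f,uv,z):
    o,d=ray(f,uv); return o+d*(z-o[2])/d[2]
def tri(obs):
    A=np.zeros((3,3));b=np.zeros(3)
    for f,uv in obs:
        o,d=ray(f,uv);P=np.eye(3)-np.outer(d,d);A+=P;b+=P@o
    x=np.linalg.solve(A,b)
    return x,[np.linalg.norm((np.eye(3)-np.outer(d,d))@(x-o)) for o,d in (ray(*q) for q in obs)]
def proj(f,X):
    return cv2.projectPoints(np.array(X,float).reshape(-1,3),np.array(f["rvec"],float),np.array(f["tvec"],float),K(f),np.array(f["D"],float))[0][:,0]
def save(f,n): cv2.imwrite("pics/"+n+".png",f["img"])
def rect(f,thing,z,k=0):
    "ground footprint of a mask taken at height z: centre, size, long-axis angle"
    m=robot.masks_of(thing,f)
    out=[]
    for q in m:
        c,_=cv2.findContours(q["region"].astype(np.uint8),0,1)
        c=max(c,key=cv2.contourArea)[:,0]
        P=np.array([at_z(f,p,z)[:2] for p in c])*1000
        (cx,cy),(w,h),a=cv2.minAreaRect(P.astype(np.float32))
        if w<h: w,h,a=h,w,a+90
        out.append((round(q["score"],2),np.round([cx,cy,w,h,(a+90)%180-90],1)))
    return out
E
python3 - <<'E'
from h import *
s=robot.read_state(); print({k:np.round(v,3) for k,v in s.items()})
print(R.from_rotvec(s["tool_rot"]).as_matrix().round(3))
fs={n:robot.grab_frame(n) for n in("scene","side","wrist")}
for n,f in fs.items(): save(f,n+"0"); o,d=ray(f,(320,240)); print(n,o.round(3),d.round(3),f["vertical_fov"])
for t in "tray_top_c tray_mid_c tray_low_c board_mouth block_c drawer_in drawer_bar wax hinge chip1_c dowel1_c".split():
    L={n:robot.landmark_of(t,f) for n,f in fs.items()}
    for n in L:
        print(t,n,[(np.round(q["uv"]).astype(int).tolist(),round(q["score"],2)) for q in L[n][:5]])
    if L["scene"] and L["side"]:
        x,e=tri([(fs[n],L[n][0]["uv"]) for n in("scene","side")]);print("   ",x.round(4),np.round(e,4))
E
```

```text
pics
{'t': np.float64(0.0), 'q': array([-1.067,  0.69 , -0.194,  1.566,  0.157,  0.902, -0.215]), 'joint_velocities': array([-0.001, -0.   , -0.   ,  0.002,  0.   ,  0.001,  0.001]), 'effort': array([-0.0000e+00, -5.3961e+01, -1.2670e+00, -1.5855e+01,  9.0000e-03,
        9.0000e-03,  0.0000e+00]), 'eef_pos': array([0.283, 0.557, 0.23 ]), 'tool_rot': array([-7.310e-01, -3.055e+00,  3.000e-03]), 'ft_force': array([-0.018,  0.533,  0.326]), 'moment': array([ 0.041, -0.03 , -0.011]), 'finger_force': np.float64(0.0), 'opening': np.float64(0.085)}
[[-0.892  0.453 -0.001]
 [ 0.453  0.892 -0.002]
 [-0.    -0.002 -1.   ]]
scene [ 0.127 -0.477  0.911] [ 0.447  0.447 -0.775] 50.40554181804024
side [ 0.045 -0.859  0.781] [ 0.442  0.676 -0.59 ] 49.1411910634769
wrist [0.213 0.593 0.374] [ 0.278 -0.136 -0.951] 70.43086043744728
tray_top_c scene [([336, 242], 0.79)]
tray_top_c side [([330, 224], 0.76)]
tray_top_c wrist []
    [ 0.6144 -0.0336  0.0951] [0.0023 0.0023]
tray_mid_c scene [([335, 251], 0.63)]
tray_mid_c side [([332, 237], 0.82), ([448, 314], 0.74)]
tray_mid_c wrist []
    [ 0.6273 -0.0
[... 582 characters left out ...]
 wrist [([260, 412], 0.66)]
    [0.493  0.3459 0.0276] [0.0001 0.0001]
drawer_bar scene [([141, 219], 0.57)]
drawer_bar side [([170, 197], 0.95)]
drawer_bar wrist [([218, 359], 0.94)]
    [0.3696 0.3428 0.0661] [0.005 0.005]
wax scene []
wax side [([445, 316], 0.63)]
wax wrist []
hinge scene [([334, 260], 0.74), ([438, 305], 0.63)]
hinge side [([417, 292], 0.64), ([246, 237], 0.21)]
hinge wrist []
    [ 0.8901  0.0781 -0.3233] [0.104 0.104]
chip1_c scene [([277, 305], 0.24)]
chip1_c side []
chip1_c wrist [([212, 357], 0.28)]
dowel1_c scene [([241, 258], 0.83), ([333, 263], 0.62)]
dowel1_c side [([249, 236], 0.51)]
dowel1_c wrist [([127, 455], 0.78)]
    [0.4799 0.1246 0.0218] [0.0022 0.0022]
```

View pics/scene0.png

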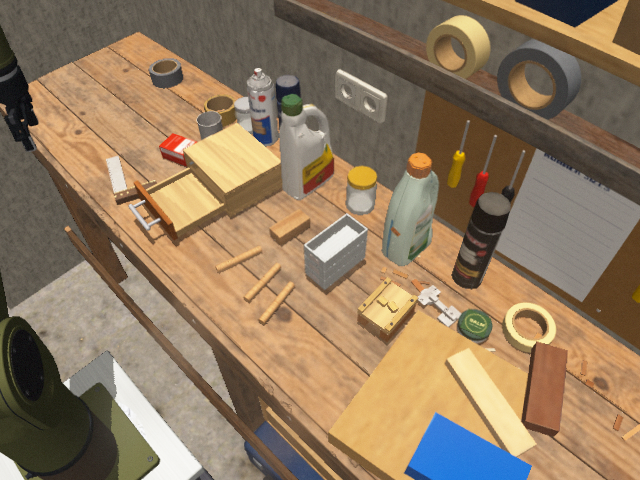

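View pics/side0.png

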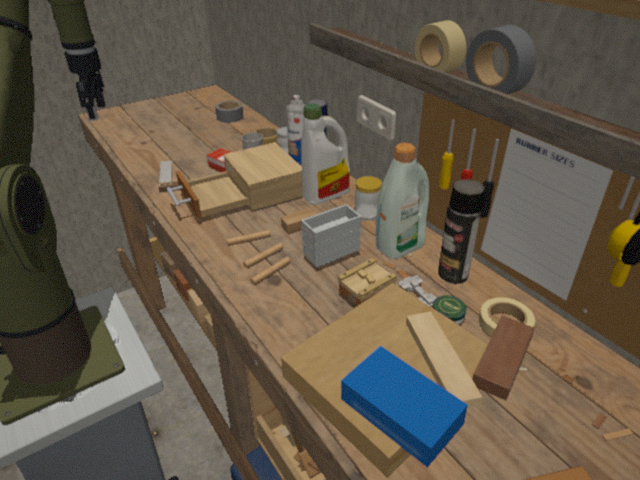

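```bash
cat >> h.py <<'E'
import json
def plan(wps, step=40, fixed_rot=None):
    """wps: list of (x,y,z mm, yaw deg, claw% [, step mm | ('wait',n)]); prints send_rows calls"""
    s=robot.read_state(); p=np.array(s["eef_pos"])*1000; r=R.from_rotvec(s["tool_rot"])
    if fixed_rot is not None: r=fixed_rot
    rows=[]
    claw=None
    for w in wps:
        x,y,z,yaw,cl=w[:5]; st=w[5] if len(w)>5 else step; hold=w[6] if len(w)>6 else 0
        t=np.array([x,y,z],float); a=np.radians(yaw)
        rt=R.from_matrix(np.array([[-np.sin(a),np.cos(a),0],[np.cos(a),np.sin(a),0],[0,0,-1]]))
        p0=rows[-1][0] if rows else p; r0=rows[-1][1] if rows else r
        rv=(r0.inv()*rt).as_rotvec()
        n=max(int(np.ceil(np.linalg.norm(t-p0)/st-1e-6)),int(np.ceil(np.degrees(np.linalg.norm(rv))/8-1e-6)),1)
        for i in range(1,n+1): rows.append((p0+(t-p0)*i/n, r0*R.from_rotvec(rv*i/n), cl))
        rows+= [rows[-1]]*hold
    while len(rows)%5: rows.append(rows[-1])
    P,Q=p,r
    for k in range(0,len(rows),5):
        out=[]
        for (pp,rr,cl) in rows[k:k+5]:
            d=Q.inv().apply(pp-P); v=(Q.inv()*rr).as_rotvec()
            out.append([[round(float(u),1)+0 for u in d],[round(float(u),3)+0 for u in v],cl])
        print(json.dumps(out).replace(" ",""))
        d,v,_=out[-1]; P=P+Q.apply(d); Q=Q*R.from_rotvec(v)
def st():
    s=robot.read_state(); m=R.from_rotvec(s["tool_rot"]).as_matrix()
    print("t",round(s["t"],1),"p",(np.array(s["eef_pos"])*1000).round(1),"yaw",round(float(np.degrees(np.arctan2(m[1,1],m[0,1]))),1),"open",round(s["opening"]*1000,1),"F",np.round(s["ft_force"],1),"ff",round(float(s["finger_force"]),1))
E
python3 -c "
from h import *
plan([(300,500,300,90,100),(480,-30,330,90,100)],45)"
```

```text
[[[-10.3,-10.8,-17.2],[0.0,0.0,-0.117],100],[[-20.6,-21.7,-34.3],[0.0,0.0,-0.235],100],[[-30.9,-32.5,-51.5],[0.0,0.0,-0.352],100],[[-41.2,-43.3,-68.7],[0.0,0.0,-0.47],100],[[-72.0,-73.4,-71.0],[0.0,0.0,-0.47],100]]
[[[-13.8,-40.8,-2.3],[0.0,0.0,0.0],100],[[-27.6,-81.6,-4.6],[0.0,0.0,0.0],100],[[-41.5,-122.3,-6.9],[0.0,0.0,0.0],100],[[-55.3,-163.1,-9.2],[0.0,0.0,0.0],100],[[-69.1,-203.9,-11.5],[0.0,0.0,0.0],100]]
[[[-13.9,-40.7,-2.3],[0.0,0.0,0.0],100],[[-27.7,-81.5,-4.6],[0.0,0.0,0.0],100],[[-41.6,-122.3,-7.0],[0.0,0.0,0.0],100],[[-55.4,-163.1,-9.3],[0.0,0.0,0.0],100],[[-69.2,-203.8,-11.6],[0.0,0.0,0.0],100]]
[[[-13.9,-40.8,-2.3],[0.0,0.0,0.0],100],[[-27.7,-81.6,-4.6],[0.0,0.0,0.0],100],[[-27.7,-81.6,-4.6],[0.0,0.0,0.0],100],[[-27.7,-81.6,-4.6],[0.0,0.0,0.0],100],[[-27.7,-81.6,-4.6],[0.0,0.0,0.0],100]]
```

send_rows --deltas '[[[-10, -11, -17], [0, 0, -0.117], 100], [[-21, -22, -34], [0, 0, -0.235], 100], [[-31, -33, -52], [0, 0, -0.352], 100], [[-41, -43, -69], [0, 0, -0.47], 100], [[-72, -73, -71], [0, 0, -0.47], 100]]'

```text
t: 2.3
eef_pos: [0.3126, 0.4638, 0.3046]
tool_rot: [-0.013, 3.141, 0.013]
ft_force: [0.2, -0.6, 0.4]
opening: 0.0855
finger_force: 0.0
```

send_rows --deltas '[[[-14, -41, -2], [0, 0, 0], 100], [[-28, -82, -5], [0, 0, 0], 100], [[-41, -122, -7], [0, 0, 0], 100], [[-55, -163, -9], [0, 0, 0], 100], [[-69, -204, -12], [0, 0, 0], 100]]'

```text
t: 2.8
eef_pos: [0.3835, 0.2539, 0.3145]
tool_rot: [-0.0, 3.141, 0.0]
ft_force: [1.0, -0.1, 0.2]
opening: 0.0853
finger_force: 0.0
```

send_rows --deltas '[[[-14, -41, -2], [0, 0, 0], 100], [[-28, -82, -5], [0, 0, 0], 100], [[-42, -122, -7], [0, 0, 0], 100], [[-55, -163, -9], [0, 0, 0], 100], [[-69, -204, -12], [0, 0, 0], 100]]'

```text
t: 3.3
eef_pos: [0.4524, 0.0499, 0.3266]
tool_rot: [-0.001, 3.141, 0.0]
ft_force: [1.2, 0.6, -0.6]
opening: 0.0855
finger_force: 0.0
```

send_rows --deltas '[[[-14, -41, -2], [0, 0, 0], 100], [[-28, -82, -5], [0, 0, 0], 100], [[-28, -82, -5], [0, 0, 0], 100], [[-28, -82, -5], [0, 0, 0], 100], [[-28, -82, -5], [0, 0, 0], 100]]'

```text
t: 3.8
eef_pos: [0.4799, -0.0291, 0.3313]
tool_rot: [0.003, -3.141, -0.001]
ft_force: [0.5, -0.1, 0.0]
opening: 0.0853
finger_force: 0.0
```

```bash
python3 - <<'E'
from h import *
st()
f=robot.grab_frame("wrist"); save(f,"w1")
for t,z in (("tray_top_c",.104),("block_c",.030),("dowel1_c",.015),("chip1_c",.053),("wax",.025),("hinge",.02)):
    print(t,rect(f,t,z)); print([(np.round(q["uv"]).astype(int).tolist(),round(q["score"],2)) for q in robot.landmark_of(t,f)])
E
```

```text
t 3.8 p [479.9 -29.1 331.3] yaw 90.1 open 85.3 F [ 0.5 -0.1  0. ] ff 0.0
tray_top_c [(0.81, array([617. , -25.4, 137.8,  62.2,  -1.6])), (0.56, array([460.3, 291.9, 168. , 147.7,  -3.6]))]
[([320, 309], 0.81)]
block_c [(0.85, array([618.1, 117.4, 100. ,  50.4,  -4.3])), (0.46, array([660.1, -24.3, 165.5,  74.5,  -1.1]))]
[([129, 329], 0.75), ([419, 289], 0.66)]
dowel1_c [(0.85, array([482.7, 137.7, 110.5,  18.3, -14.6]))]
[([439, 194], 0.97)]
chip1_c []
[]
wax [(0.74, array([ 698.1, -328.1,   83.8,   66.8,  -55.2]))]
[([126, 327], 0.58)]
hinge [(0.67, array([ 684.4, -273.5,   47.3,   39.2,   -6.7]))]
[([182, 325], 0.95)]
```

View pics/w1.png

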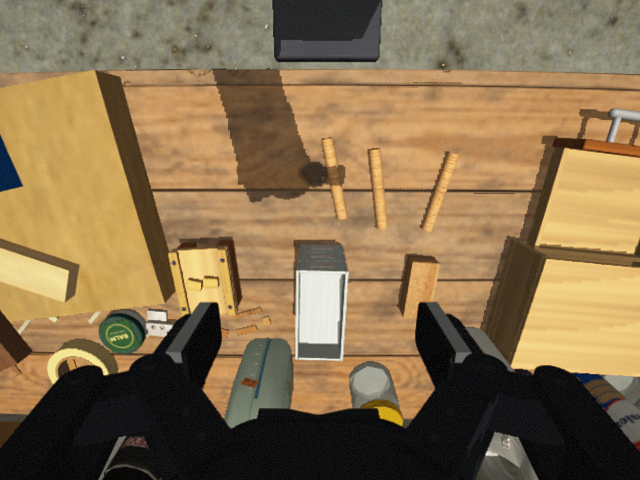

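```bash
python3 -c "
from h import *
plan([(470,-110,220,90,100)],45)"
```

```text
[[[2.5,-19.9,27.8],[0.0,0.0,0.0],100],[[5.1,-39.8,55.6],[0.0,0.0,0.0],100],[[7.6,-59.7,83.5],[0.0,0.0,0.0],100],[[10.2,-79.6,111.3],[0.0,0.0,0.0],100],[[10.2,-79.6,111.3],[0.0,0.0,0.0],100]]
```

send_rows --deltas '[[[2.5, -20, 28], [0, 0, 0], 100], [[5, -40, 56], [0, 0, 0], 100], [[7.5, -60, 84], [0, 0, 0], 100], [[10, -80, 111], [0, 0, 0], 100], [[10, -80, 111], [0, 0, 0], 100]]'

```text
t: 4.95
eef_pos: [0.4671, -0.1133, 0.2174]
tool_rot: [-0.008, -3.134, 0.001]
ft_force: [-1.1, -0.2, 0.6]
opening: 0.0858
finger_force: 0.0
```

```bash
python3 - <<'E'
from h import *
st()
f=robot.grab_frame("wrist"); save(f,"w2"); np.save("w2.npy",f,allow_pickle=True)
for t,z in (("tray_top_c",.104),("chip1_c",.053),("dowel1_c",.015)):
    print(t,rect(f,t,z)); 
for t,z in (("tray_top_c",.085),("board_mouth",.044),("chip1_c",.0485),("dowel1_c",.0075)):
    print(t,[(np.round(q["uv"]).astype(int).tolist(),round(q["score"],2),(at_z(f,q["uv"],z)*1000).round(1)) for q in robot.landmark_of(t,f)])
E
```

```text
t 5.0 p [ 467.1 -113.3  217.4] yaw 89.7 open 85.8 F [-1.1 -0.2  0.6] ff 0.0
tray_top_c [(0.67, array([601.6, -33.9, 120.6,  57. ,  -1.6])), (0.58, array([ 563.8, -164.1,   15.9,   14.7,   87.1]))]
chip1_c [(0.18, array([ 597.8, -173.8,   20.1,   18.6,   87.2]))]
dowel1_c [(0.94, array([482.4, 135.4, 109.3,  20.4, -13.4]))]
tray_top_c [([406, 377], 0.72, array([619.9, -26.5,  85. ]))]
board_mouth [([244, 298], 0.64, array([ 553.3, -190. ,   44. ]))]
chip1_c []
dowel1_c [([551, 225], 0.61, array([485.7, 141.8,   7.5]))]
```

View pics/w2.png

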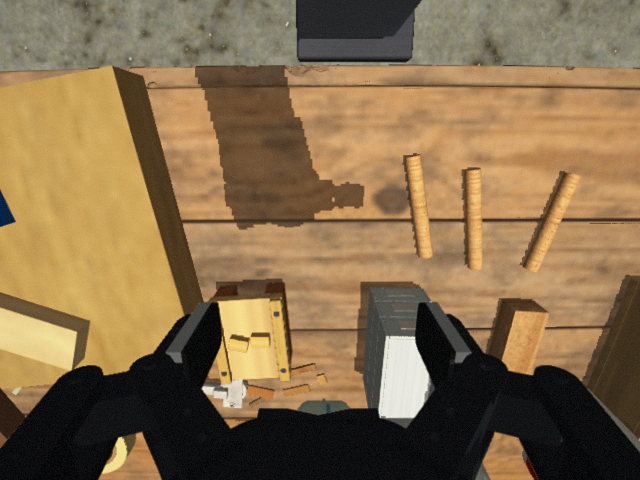

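```bash
python3 -c "
import cv2
i=cv2.imread('pics/w2.png')[265:430,175:441]
cv2.imwrite('pics/w2c.png',cv2.resize(i,None,fx=3,fy=3,interpolation=cv2.INTER_CUBIC))"
```

```text
(no output)
```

View pics/w2c.png

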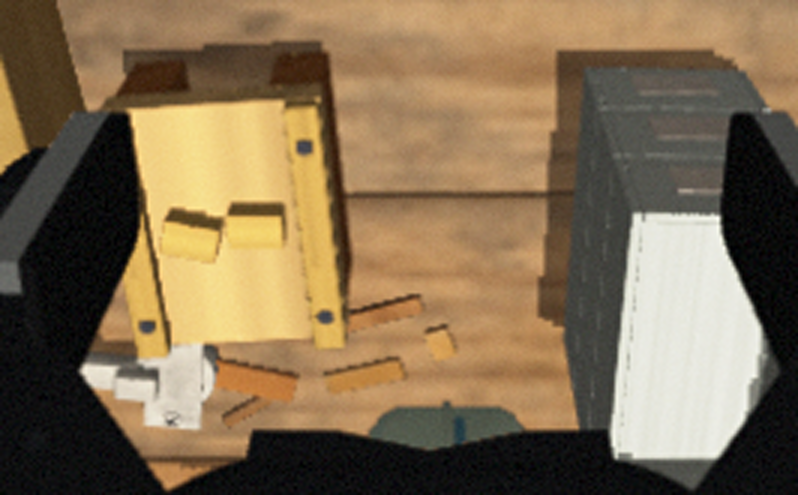

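```bash
python3 - <<'E'
from h import *
f=np.load("w2.npy",allow_pickle=True).item()
def c(u,v): return (175+u/3,265+v/3)
def show(n,uv,z): print(n,(at_z(f,uv,z)*1000).round(1))
show("deck NL",c(130,107),.044);show("deck NR",c(287,101),.044)
show("deck FL",c(168,345),.044);show("deck FR",c(310,340),.044)
show("fence NR out",c(322,97),.051);show("fence FR out",c(346,345),.051)
show("chipA",c(192,240),.053);show("chipB",c(256,227),.053)
show("tray NL",c(636,213),.104);show("tray FL",c(614,457),.104)
show("low NL",c(585,68),.038)
show("bigboard edge base",(187,220),0);show("bigboard top",(160,250),.04)
for p in((200,310),(187,270),(180,240),(150,100)): show("bb base",p,0)
for p in((115,68),(140,165),(180,305)): 
   show("bb top z40",p,.04)
E
```

```text
deck NL [ 556.5 -216.9   44. ]
deck NR [ 554.3 -162.1   44. ]
deck FL [ 657.  -212.3   44. ]
deck FR [ 654.6 -158.3   44. ]
fence NR out [ 549.2 -149.1   51. ]
fence FR out [ 651.  -144.1   51. ]
chipA [ 604.2 -197.    53. ]
chipB [ 598.8 -174.    53. ]
tray NL [560.1 -52.6 104. ]
tray FL [650.9 -54.1 104. ]
low NL [545.1 -58.6  38. ]
bigboard edge base [ 480.8 -256.8    0. ]
bigboard top [ 501.7 -272.1   40. ]
bb base [ 592.1 -254.7   -0. ]
bb base [ 540.2 -264.     0. ]
bb base [ 503.9 -267.5    0. ]
bb base [ 357. -280.    0.]
bb top z40 [ 333.9 -288.8   40. ]
bb top z40 [ 417.4 -279.1   40. ]
bb top z40 [ 563.7 -259.7   40. ]
```

```bash
python3 -c "
from h import *
plan([(530,-25,220,90,100)],45)"
```

```text
[[[-19.7,28.1,0.4],[0.0,0.001,0.001],100],[[-39.4,56.3,0.9],[0.0,0.001,0.001],100],[[-59.2,84.4,1.3],[0.0,0.002,0.002],100],[[-59.2,84.4,1.3],[0.0,0.002,0.002],100],[[-59.2,84.4,1.3],[0.0,0.002,0.002],100]]
```

send_rows --deltas '[[[-20, 28, 0], [0, 0, 0], 100], [[-39, 56, 0], [0, 0, 0], 100], [[-59, 84, 0], [0, 0, 0], 100], [[-59, 84, 0], [0, 0, 0], 100], [[-59, 84, 0], [0, 0, 0], 100]]'

```text
t: 5.85
eef_pos: [0.5294, -0.0252, 0.2206]
tool_rot: [-0.004, 3.141, 0.0]
ft_force: [-0.6, -1.0, -0.2]
opening: 0.0855
finger_force: 0.0
```

```bash
python3 - <<'E'
from h import *
st()
f=robot.grab_frame("wrist"); save(f,"w3"); np.save("w3.npy",f,allow_pickle=True)
print(rect(f,"tray_top_c",.104)); 
cv2.imwrite('pics/w3c.png',cv2.resize(f["img"][200:460,200:460],None,fx=2.3,fy=2.3,interpolation=cv2.INTER_CUBIC))
E
```

```text
t 5.8 p [529.4 -25.2 220.6] yaw 90.2 open 85.5 F [-0.6 -1.  -0.2] ff 0.0
[(0.95, array([617.9, -24.3, 138.3,  61.3,  -1.7]))]
```

View pics/w3c.png

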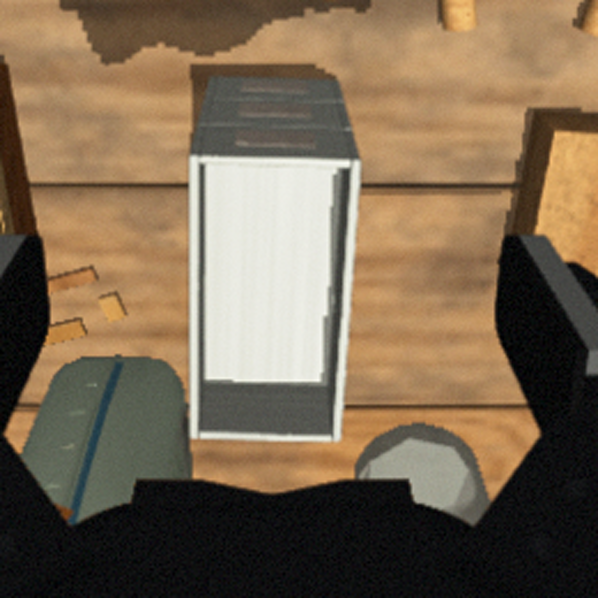

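```bash
python3 - <<'E'
from h import *
f=np.load("w3.npy",allow_pickle=True).item()
g=lambda u,v,z:(at_z(f,(200+u/2.3,200+v/2.3),z)*1000).round(1)
for n,u,v in(("NL",190,156),("NR",359,158),("FL",190,440),("FR",340,440)): print(n,g(u,v,.104))
print("bottle",g(90,357,.0),g(90,357,.1),g(185,400,0),g(185,400,.15))
plan([(602,-25,180,90,100),(602,-25,64,89,100,30)],40)
E
```

```text
NL [560.1 -53.6 104. ]
NR [560.7   7.2 104. ]
FL [686.7 -57.5 104. ]
FR [686.5   4.3 104. ]
bottle [ 724.3 -124.1   -0. ] [649.2 -96.9 100. ] [752.9 -72.5   0. ] [628.4 -52.8 150. ]
[[[-24.5,0.8,13.4],[0.0,0.0,0.0],100],[[-49.0,1.6,26.9],[-0.001,0.0,0.0],100],[[-73.5,2.4,40.3],[-0.001,-0.001,-0.001],100],[[-73.5,2.4,69.3],[-0.001,-0.001,0.004],100],[[-73.5,2.4,98.3],[-0.001,-0.001,0.008],100]]
[[[0.0,0.0,29.0],[0.0,0.0,0.004],100],[[0.0,0.0,58.0],[0.0,0.0,0.009],100],[[0.0,0.0,58.0],[0.0,0.0,0.009],100],[[0.0,0.0,58.0],[0.0,0.0,0.009],100],[[0.0,0.0,58.0],[0.0,0.0,0.009],100]]
```

```bash
python3 - <<'E'
from h import *
a=robot.grab_frame("scene");b=robot.grab_frame("side")
for n,p,q in(("cap",(420,163),(404,152)),("bodytopL",(402,185),(386,190)),("bottom",(404,262),(400,258))):
    print(n,tri([(a,p),(b,q)]))
for p in((384,240),(404,264),(430,243)):print(at_z(a,p,0))
E
```

```text
cap (array([ 0.75377607, -0.11111123,  0.27224955]), [np.float64(0.003018575017841587), np.float64(0.0030185750178414925)])
bodytopL (array([ 0.76844881, -0.06077146,  0.15771269]), [np.float64(0.016105021119863373), np.float64(0.01610502111986338)])
bottom (array([ 0.74699544, -0.12829941, -0.00503761]), [np.float64(0.0036848606145201534), np.float64(0.0036848606145204305)])
[ 7.56766949e-01 -5.65524029e-02 -1.11022302e-16]
[ 7.35122490e-01 -1.33040185e-01 -1.11022302e-16]
[ 0.82439594 -0.13841851  0.        ]
```

send_rows --deltas '[[[-26, 0.3, 15], [0, 0, 0.01], 100], [[-51, 0.6, 30], [0, 0, 0.02], 100], [[-77, 0.8, 50], [0, 0, 0.033], 100], [[-77, 0.8, 80], [0, 0, 0.033], 100], [[-77, 0.8, 105], [0, 0, 0.033], 100]]'

```text
t: 6.55
eef_pos: [0.6063, -0.0267, 0.114]
tool_rot: [-0.054, -3.141, 0.001]
ft_force: [0.0, 0.1, -0.1]
opening: 0.0854
finger_force: 0.0
```

send_rows --deltas '[[[0, 0, 15], [0, 0, 0], 100], [[0, 0, 30], [0, 0, 0], 100], [[0, 0, 42], [0, 0, 0], 100], [[0, 0, 49], [0, 0, 0], 100], [[0, 0, 49], [0, 0, 0], 100]]'

```text
t: 7.05
eef_pos: [0.6058, -0.0255, 0.0657]
tool_rot: [-0.051, -3.14, 0.0]
ft_force: [-0.6, -0.2, -0.4]
opening: 0.0855
finger_force: 0.0
```

```bash
python3 - <<'E'
from h import *
st()
f=robot.grab_frame("side"); cv2.imwrite('pics/s1.png',cv2.resize(f["img"][140:290,250:420],None,fx=3.5,fy=3.5,interpolation=cv2.INTER_CUBIC))
E
```

```text
t 7.0 p [605.8 -25.5  65.7] yaw 88.1 open 85.5 F [-0.6 -0.2 -0.4] ff 0.0
```

View pics/s1.png

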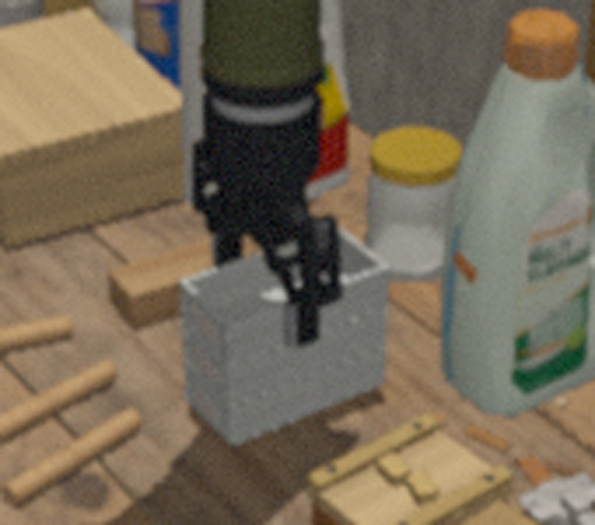

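send_rows --deltas '[[[0, 0, 0], [0, 0, 0], 50], [[0, 0, 0], [0, 0, 0], 50], [[0, 0, 0], [0, 0, 0], 50], [[0, 0, 0], [0, 0, 0], 50], [[0, 0, 0], [0, 0, 0], 50]]' --squeeze 60

```text
t: 7.6
eef_pos: [0.6069, -0.0254, 0.0674]
tool_rot: [0.051, 3.139, 0.0]
ft_force: [-0.2, 0.2, 5.5]
opening: 0.0613
finger_force: 65.9
```

send_rows --deltas '[[[0, 0, -2], [0, 0, 0], 50], [[0, 0, -6], [0, 0, 0], 50], [[0, 0, -12], [0, 0, 0], 50], [[0, 0, -20], [0, 0, 0], 50], [[0, 0, -30], [0, 0, 0], 50]]'

```text
t: 8.1
eef_pos: [0.606, -0.0255, 0.0968]
tool_rot: [-0.052, -3.141, -0.0]
ft_force: [-0.5, -0.4, -2.0]
opening: 0.0612
finger_force: 65.3
```

```bash
python3 - <<'E'
from h import *
st()
f=robot.grab_frame("side"); cv2.imwrite('pics/s2.png',cv2.resize(f["img"][140:290,250:420],None,fx=3.5,fy=3.5,interpolation=cv2.INTER_CUBIC))
E
```

```text
t 8.1 p [606.  -25.5  96.8] yaw 88.1 open 61.2 F [-0.5 -0.4 -2. ] ff 65.3
```

View pics/s2.png

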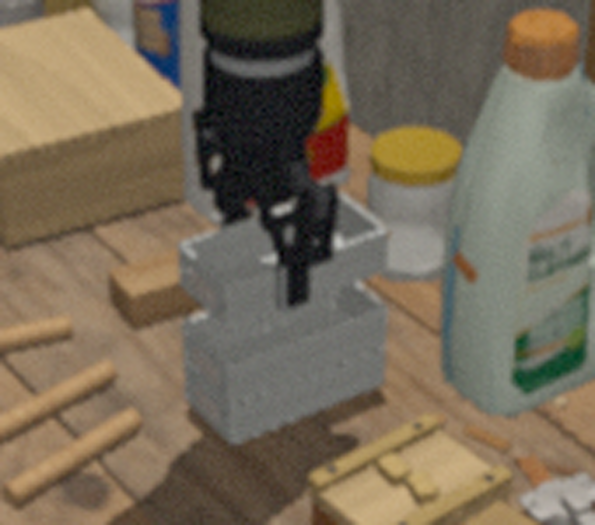

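```bash
python3 -c "
from h import *
plan([(604,-25.5,140,88,50),(468,-193,100,92.4,50),(468,-193,8,92.4,50,30),(468.5,-193,2,92.4,50,5)],40)"
```

```text
[[[1.6,-0.1,-20.7],[0.0,0.001,0.001],50],[[3.2,-0.1,-41.3],[0.0,0.003,0.002],50],[[24.9,-28.8,-34.7],[0.0,0.003,-0.011],50],[[46.7,-57.4,-28.1],[0.0,0.003,-0.024],50],[[68.4,-86.1,-21.5],[0.0,0.003,-0.036],50]]
[[[22.8,-27.8,6.6],[0.0,0.0,-0.013],50],[[45.5,-55.7,13.3],[0.0,0.0,-0.026],50],[[68.3,-83.5,20.0],[0.0,0.0,-0.039],50],[[68.3,-83.5,43.0],[0.0,0.0,-0.039],50],[[68.3,-83.5,66.0],[0.0,0.0,-0.039],50]]
[[[0.0,0.0,23.0],[0.0,0.0,0.0],50],[[-0.1,0.0,46.0],[0.0,0.0,0.0],50],[[-0.3,0.0,49.0],[0.0,0.0,0.0],50],[[-0.6,0.0,52.0],[0.0,0.0,0.0],50],[[-0.6,0.0,52.0],[0.0,0.0,0.0],50]]
```

send_rows --deltas '[[[2, 0, -21], [0, 0, 0], 50], [[3, 0, -41], [0, 0, 0], 50], [[25, -29, -35], [0, 0, -0.012], 50], [[47, -57, -28], [0, 0, -0.024], 50], [[68, -86, -21], [0, 0, -0.037], 50]]'

```text
t: 8.65
eef_pos: [0.5349, -0.1099, 0.1179]
tool_rot: [-0.009, 3.14, -0.0]
ft_force: [-0.5, -1.7, -2.5]
opening: 0.0609
finger_force: 65.9
```

send_rows --deltas '[[[23, -28, 7], [0, 0, -0.013], 50], [[46, -56, 13], [0, 0, -0.026], 50], [[68, -83.5, 20], [0, 0, -0.039], 50], [[68, -83.5, 43], [0, 0, -0.039], 50], [[68, -83.5, 60], [0, 0, -0.039], 50]]'

```text
t: 9.15
eef_pos: [0.4673, -0.1949, 0.0572]
tool_rot: [-0.063, 3.14, -0.002]
ft_force: [0.7, -0.4, -2.7]
opening: 0.0615
finger_force: 65.9
```

```bash
python3 -c "
from h import *
st(); plan([(468,-193,10,92.4,50,25),(468,-193,2,92.4,50,3)])"
```

```text
t 9.2 p [ 467.3 -194.9   57.2] yaw 92.3 open 61.5 F [ 0.7 -0.4 -2.7] ff 65.9
[[[-0.4,1.0,23.6],[-0.001,0.0,-0.001],50],[[-0.7,1.9,47.2],[-0.001,0.001,-0.002],50],[[-0.7,1.9,49.8],[-0.001,0.001,-0.002],50],[[-0.7,1.9,52.5],[-0.001,0.001,-0.002],50],[[-0.7,1.9,55.2],[-0.001,0.001,-0.002],50]]
```

send_rows --deltas '[[[0, 1, 20], [0, 0, 0], 50], [[0, 2, 40], [0, 0, 0], 50], [[0, 2, 48], [0, 0, 0], 50], [[0, 2, 53], [0, 0, 0], 50], [[0, 2, 55], [0, 0, 0], 50]]'

```text
t: 9.65
eef_pos: [0.468, -0.1912, 0.0024]
tool_rot: [-0.068, 3.14, -0.0]
ft_force: [-0.8, 0.4, -0.6]
opening: 0.0611
finger_force: 65.8
```

send_rows --deltas '[[[0, 0, 0.5], [0, 0, 0], 50], [[-1, 0, 0.5], [0, 0, 0], 50], [[-2, 0, 0.5], [0, 0, 0], 50], [[-3, 0, 0.5], [0, 0, 0], 50], [[-4, 0, 0.5], [0, 0, 0], 50]]'

```text
t: 10.15
eef_pos: [0.472, -0.1909, 0.002]
tool_rot: [-0.068, 3.14, -0.0]
ft_force: [-0.2, 0.1, -1.6]
opening: 0.0612
finger_force: 65.8
```

send_rows --deltas '[[[0, -1, 0], [0, 0, 0], 50], [[0, -2, 0], [0, 0, 0], 50], [[-1, -2, 0], [0, 0, 0], 50], [[-2, -2, 0], [0, 0, 0], 50], [[-2, -2, 0], [0, 0, 0], 50]]'

```text
t: 10.65
eef_pos: [0.474, -0.1927, 0.0018]
tool_rot: [-0.068, 3.14, 0.0]
ft_force: [0.1, 0.2, -2.5]
opening: 0.0612
finger_force: 65.8
```

send_rows --deltas '[[[0, 0, 0.7], [0, 0, 0], 50], [[0, 0, 1.5], [0, 0, 0], 50], [[0, 0, 2], [0, 0, 0], 50], [[0, 0, 2], [0, 0, 0], 50], [[0, 0, 2], [0, 0, 0], 50]]'

```text
t: 11.15
eef_pos: [0.4739, -0.1927, 0.0013]
tool_rot: [-0.068, 3.14, -0.001]
ft_force: [-1.9, 1.6, 15.5]
opening: 0.0613
finger_force: 68.0
```

send_rows --deltas '[[[0, 0, -1.2], [0, 0, 0], 50], [[-0.7, 0, -1.2], [0, 0, 0], 50], [[-1.4, 0, -1.2], [0, 0, 0], 50], [[-2, 0, -1.2], [0, 0, 0], 50], [[-2, 0, -1.2], [0, 0, 0], 50]]'

```text
t: 11.65
eef_pos: [0.4741, -0.1928, 0.0013]
tool_rot: [0.068, -3.138, 0.0]
ft_force: [-4.9, 1.2, 8.5]
opening: 0.0615
finger_force: 67.1
```

send_rows --deltas '[[[-0.7, 0, 0], [0, 0, 0], 50], [[-1.4, 0, 0], [0, 0, 0], 50], [[-2, 0, 0], [0, 0, 0], 50], [[-2, 0, 0], [0, 0, 0], 50], [[-2, 0, 0], [0, 0, 0], 50]]'

```text
t: 12.15
eef_pos: [0.4742, -0.1928, 0.0013]
tool_rot: [0.067, -3.135, 0.0]
ft_force: [-8.4, 0.1, 11.7]
opening: 0.0613
finger_force: 67.3
```

send_rows --deltas '[[[2.5, 0, -0.5], [0, 0, 0], 50], [[3, 0, -0.7], [0, 0, 0], 95], [[3, 0, -0.7], [0, 0, 0], 95], [[3, 0, -0.7], [0, 0, 0], 95], [[3, 0, -3], [0, 0, 0], 95]]'

```text
t: 12.65
eef_pos: [0.4749, -0.1926, 0.0037]
tool_rot: [0.068, -3.141, -0.0]
ft_force: [-0.5, 1.0, -0.5]
opening: 0.0809
finger_force: 0.0
```

send_rows --deltas '[[[0, 0, -15], [0, 0, 0], 95], [[0, 0, -50], [0, 0, 0], 95], [[0, 0, -95], [0, 0, 0], 95], [[0, 0, -145], [0, 0, 0], 95], [[0, 0, -195], [0, 0, 0], 95]]'

```text
t: 13.15
eef_pos: [0.4742, -0.1926, 0.2009]
tool_rot: [0.068, -3.14, -0.001]
ft_force: [0.6, -1.2, -0.4]
opening: 0.0813
finger_force: 0.0
```

```bash
python3 - <<'E'
from h import *
st()
plan([(430,10,280,90,95)],48)
E
```

```text
t 13.2 p [ 474.2 -192.6  200.9] yaw 92.5 open 81.3 F [ 0.6 -1.2 -0.4] ff 0.0
[[[7.1,40.9,-15.8],[0.0,0.0,0.009],95],[[14.2,81.7,-31.6],[0.0,0.0,0.017],95],[[21.3,122.6,-47.4],[0.0,0.0,0.026],95],[[28.4,163.5,-63.2],[0.0,0.0,0.035],95],[[35.5,204.3,-79.0],[0.0,-0.001,0.043],95]]
```

send_rows --deltas '[[[7, 35, -12], [0, 0, 0.01], 95], [[14, 70, -24], [0, 0, 0.02], 95], [[21, 105, -36], [0, 0, 0.03], 95], [[28, 140, -48], [0, 0, 0.043], 95], [[35, 175, -55], [0, 0, 0.043], 95]]'

```text
t: 13.65
eef_pos: [0.432, -0.0181, 0.255]
tool_rot: [0.0, 3.14, 0.0]
ft_force: [1.3, -0.6, -0.8]
opening: 0.0813
finger_force: 0.0
```

send_rows --deltas '[[[0, 0, 0], [0, 0, 0], 95], [[0, 0, 0], [0, 0, 0], 95], [[0, 0, 0], [0, 0, 0], 95], [[0, 0, 0], [0, 0, 0], 95], [[0, 0, 0], [0, 0, 0], 95]]'

```text
t: 14.15
eef_pos: [0.4322, -0.0204, 0.2537]
tool_rot: [-0.003, -3.141, 0.0]
ft_force: [0.9, -0.2, -0.8]
opening: 0.081
finger_force: 0.0
```

```bash
python3 - <<'E'
from h import *
st()
f=robot.grab_frame("wrist"); save(f,"w4"); np.save("w4.npy",f,allow_pickle=True)
for t,z in (("tray_top_c",.038),("dowel1_c",.015),("block_c",.03)): print(t,rect(f,t,z))
# crisp dowel segmentation by colour in ROI handled after viewing
i=f["img"]; cv2.imwrite("pics/w4c.png",cv2.resize(i[60:420,60:560],None,fx=1.6,fy=1.6,interpolation=cv2.INTER_CUBIC))
E
```

```text
t 14.2 p [432.2 -20.4 253.7] yaw 89.9 open 81.0 F [ 0.9 -0.2 -0.8] ff 0.0
tray_top_c [(0.96, array([ 487.2, -185.3,  131.4,   74.4,    2.1])), (0.54, array([632.7,  97. ,  64. ,  20.1,  20.5]))]
dowel1_c [(0.59, array([481.9, 137.8, 109.3,  17.9, -14.5]))]
block_c [(0.64, array([642.5,  99.5,  65.3,  22.2,  24.1]))]
```

View pics/w4c.png

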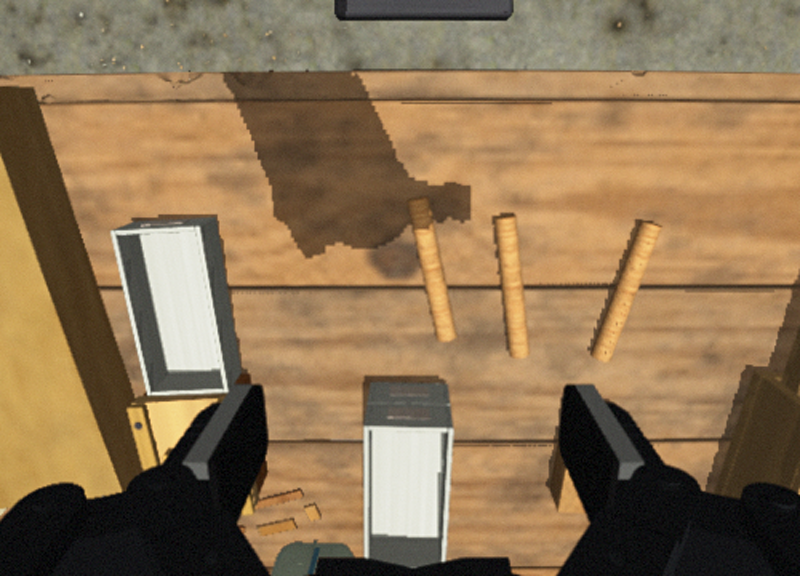

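```bash
python3 - <<'E'
from h import *
f=np.load("w4.npy",allow_pickle=True).item()
g=lambda u,v,z:(at_z(f,(60+u/1.6,60+v/1.6),z)*1000)
for n,a,b in(("D1",(418,200),(446,341)),("D2",(506,214),(518,356)),("D3",(652,224),(600,358))):
    A=g(*a,.0075);B=g(*b,.0075);d=B-A
    print(n,((A+B)/2).round(1),np.linalg.norm(d).round(1),np.degrees(np.arctan2(d[1],d[0])).round(1))
T=[g(*p,.038) for p in((113,231),(208,223),(149,395),(228,391))]
for t in T: print(t.round(1))
print("tray c",np.mean(T,0).round(1))
E
```

```text
D1 [469.2  -4.9   7.5] 111.9 11.3
D2 [480.7  55.4   7.5] 113.5 7.7
D3 [485.4 141.6   7.5] 110.6 -14.2
[ 429.7 -222.9   38. ]
[ 424.5 -157.2   38. ]
[ 554.5 -217.2   38. ]
[ 550.9 -157.2   38. ]
tray c [ 489.9 -188.6   38. ]
```

```bash
python3 -c "
from h import *
plan([(469,-5,70,101.3,50),(469,-5,4,101.3,50,25,2)],48)"
```

```text
[[[-9.2,3.7,46.0],[0.0,0.0,-0.049],50],[[-18.4,7.4,91.9],[0.0,0.0,-0.099],50],[[-27.6,11.0,137.9],[0.0,0.0,-0.148],50],[[-36.8,14.7,183.8],[0.0,0.0,-0.198],50],[[-36.8,14.7,205.8],[0.0,0.0,-0.198],50]]
[[[0.0,0.0,22.0],[0.0,0.0,0.0],50],[[0.0,0.0,44.0],[0.0,0.0,0.0],50],[[0.0,0.0,44.0],[0.0,0.0,0.0],50],[[0.0,0.0,44.0],[0.0,0.0,0.0],50],[[0.0,0.0,44.0],[0.0,0.0,0.0],50]]
```

send_rows --deltas '[[[-9, 4, 46], [0, 0, -0.05], 50], [[-18, 7, 92], [0, 0, -0.1], 50], [[-28, 11, 138], [0, 0, -0.15], 50], [[-37, 15, 184], [0, 0, -0.198], 50], [[-37, 15, 206], [0, 0, -0.198], 50]]'

```text
t: 14.85
eef_pos: [0.4695, -0.0034, 0.0446]
tool_rot: [0.314, -3.124, -0.002]
ft_force: [-0.3, -0.5, 0.7]
opening: 0.0429
finger_force: 0.0
```

send_rows --deltas '[[[0, 0, 20], [0, 0, 0], 50], [[0, 0, 36], [0, 0, 0], 50], [[0, 0, 43], [0, 0, 0], 50], [[0, 0, 43], [0, 0, 0], 50], [[0, 0, 43], [0, 0, 0], 50]]'

```text
t: 15.35
eef_pos: [0.4696, -0.0044, 0.0054]
tool_rot: [-0.31, 3.126, 0.0]
ft_force: [-0.5, 0.8, 1.0]
opening: 0.0429
finger_force: 0.0
```

send_rows --deltas '[[[0, 0, 0.5], [0, 0, 0], 5], [[0, 0, 0.5], [0, 0, 0], 5], [[0, 0, 0.5], [0, 0, 0], 5], [[0, 0, 0.5], [0, 0, 0], 5], [[0, 0, 0.5], [0, 0, 0], 5]]' --squeeze 30

```text
t: 15.85
eef_pos: [0.4697, -0.0044, 0.0053]
tool_rot: [-0.31, 3.125, -0.0]
ft_force: [-0.7, -0.4, 6.4]
opening: 0.0153
finger_force: 30.7
```

```bash
python3 -c "
from h import *
plan([(470,-4,60,101,5,30),(488,-150,120,92.4,5,45),(491.7,-192,110,92.4,5,45,3)],48)"
```

```text
[[[-0.2,0.2,-27.4],[0.0,0.001,0.003],5],[[-0.5,0.4,-54.7],[0.0,0.001,0.006],5],[[2.3,-36.3,-69.7],[0.0,0.001,0.044],5],[[5.0,-73.0,-84.7],[0.0,0.001,0.081],5],[[7.8,-109.7,-99.7],[0.0,0.001,0.119],5]]
[[[-1.6,-36.7,-15.0],[0.0,0.0,0.037],5],[[-2.0,-78.9,-5.0],[0.0,0.0,0.037],5],[[-2.0,-78.9,-5.0],[0.0,0.0,0.037],5],[[-2.0,-78.9,-5.0],[0.0,0.0,0.037],5],[[-2.0,-78.9,-5.0],[0.0,0.0,0.037],5]]
```

send_rows --deltas '[[[0, 0, -20], [0, 0, 0], 5], [[0, 0, -50], [0, 0, 0.006], 5], [[2, -36, -70], [0, 0, 0.044], 5], [[5, -73, -85], [0, 0, 0.081], 5], [[8, -110, -100], [0, 0, 0.119], 5]]'

```text
t: 16.35
eef_pos: [0.4831, -0.1151, 0.1057]
tool_rot: [-0.123, 3.138, -0.0]
ft_force: [0.8, -0.1, -0.8]
opening: 0.0151
finger_force: 29.9
```

send_rows --deltas '[[[-1.5, -37, -15], [0, 0, 0.037], 5], [[-2, -79, -5], [0, 0, 0.037], 5], [[-2, -79, -5], [0, 0, 0.037], 5], [[-2, -79, -5], [0, 0, 0.037], 5], [[-2, -79, -5], [0, 0, 0.037], 5]]'

```text
t: 16.85
eef_pos: [0.4912, -0.191, 0.1095]
tool_rot: [0.069, -3.141, -0.002]
ft_force: [0.1, 0.2, 0.0]
opening: 0.0152
finger_force: 29.9
```

```bash
python3 - <<'E'
from h import *
st()
f=robot.grab_frame("wrist"); np.save("w5.npy",f,allow_pickle=True)
cv2.imwrite("pics/w5.png",f["img"])
E
```

```text
t 16.9 p [ 491.2 -191.   109.5] yaw 92.5 open 15.2 F [0.1 0.2 0. ] ff 29.9
```

View pics/w5.png

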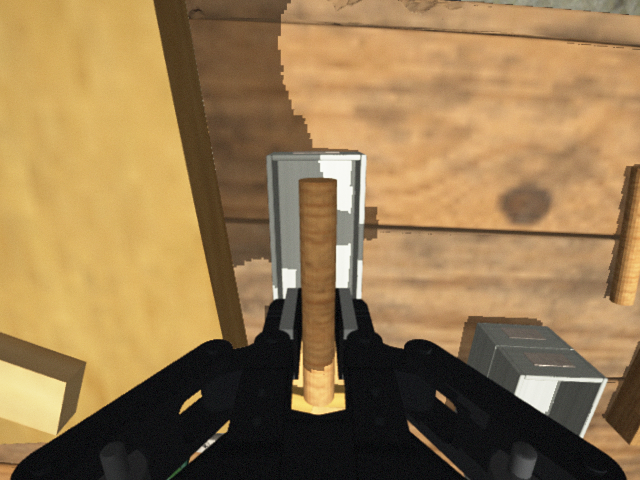

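```bash
python3 - <<'E'
from h import *
f=np.load("w5.npy",allow_pickle=True).item()
print((at_z(f,(318,180),.119)*1000).round(1),(at_z(f,(318,405),.119)*1000).round(1))
for p in((267,155),(366,154)): print((at_z(f,p,.038)*1000).round(1))
plan([(492.4,-210.3,60,92.4,5,30),(492.4,-210.3,39.5,92.4,5,10,1)])
E
```

```text
[ 431.6 -192.9  119. ] [ 542.4 -188.1  119. ]
[ 429.  -224.4   38. ]
[ 425.8 -163.4   38. ]
[[[-0.1,-9.9,24.8],[0.001,0.0,0.001],5],[[-0.2,-19.8,49.5],[0.001,0.0,0.003],5],[[-0.2,-19.8,56.4],[0.001,0.0,0.003],5],[[-0.2,-19.8,63.2],[0.001,0.0,0.003],5],[[-0.2,-19.8,70.0],[0.001,0.0,0.003],5]]
[[[0.0,0.0,0.0],[0.0,0.0,0.0],5],[[0.0,0.0,0.0],[0.0,0.0,0.0],5],[[0.0,0.0,0.0],[0.0,0.0,0.0],5],[[0.0,0.0,0.0],[0.0,0.0,0.0],5],[[0.0,0.0,0.0],[0.0,0.0,0.0],5]]
```

send_rows --deltas '[[[-1.5, -9, 20], [0, 0, 0], 5], [[-3, -18.5, 45], [0, 0, 0], 5], [[-3, -18.5, 60], [0, 0, 0], 5], [[-3, -18.5, 68], [0, 0, 0], 5], [[-3, -18.5, 69.5], [0, 0, 0], 5]]'

```text
t: 17.4
eef_pos: [0.4949, -0.2091, 0.0394]
tool_rot: [0.07, -3.139, -0.002]
ft_force: [-1.0, 0.5, -0.2]
opening: 0.0155
finger_force: 29.9
```

send_rows --deltas '[[[0, 0, 0], [0, 0, 0], 5], [[0, 0, 0], [0, 0, 0], 5], [[0, 0, 0], [0, 0, 0], 5], [[0, 0, 0], [0, 0, 0], 5], [[0, 0, 0], [0, 0, 0], 5]]'

```text
t: 17.9
eef_pos: [0.4953, -0.2109, 0.0403]
tool_rot: [-0.066, 3.14, -0.0]
ft_force: [-0.9, -0.6, 0.5]
opening: 0.0154
finger_force: 29.9
```

send_rows --deltas '[[[0, 1, 0], [0, 0, 0], 5], [[0, 1, 0], [0, 0, 0], 5], [[0, 1, 0], [0, 0, 0], 45], [[0, 1, 0], [0, 0, 0], 45], [[0, 1, 0], [0, 0, 0], 45]]'

```text
t: 18.4
eef_pos: [0.495, -0.2097, 0.0399]
tool_rot: [0.066, -3.141, -0.0]
ft_force: [-0.2, 0.8, 1.3]
opening: 0.0386
finger_force: 0.0
```

send_rows --deltas '[[[0, 0, -10], [0, 0, 0], 45], [[0, 10, -50], [0, 0, 0], 45], [[0, 60, -80], [0, 0, 0], 45], [[0, 110, -110], [0, 0, 0], 45], [[0, 160, -120], [0, 0, 0], 45]]'

```text
t: 18.9
eef_pos: [0.4898, -0.0655, 0.1578]
tool_rot: [-0.062, 3.137, -0.001]
ft_force: [1.0, 0.5, 0.9]
opening: 0.0386
finger_force: 0.0
```

```bash
python3 - <<'E'
from h import *
st()
f=robot.grab_frame("wrist"); np.save("w6.npy",f,allow_pickle=True);save(f,"w6")
for t in("dowel1_c","tray_top_c"): print(t,rect(f,t,.015 if t[0]=="d" else .038))
print("as in tray",rect(f,"dowel1_c",.0145))
print([(np.round(q["uv"]).astype(int).tolist(),round(q["score"],2)) for q in robot.landmark_of("dowel1_c",f)])
E
```

```text
t 18.9 p [489.8 -65.5 157.8] yaw 92.3 open 38.6 F [1.  0.5 0.9] ff 0.0
dowel1_c [(0.85, array([482.6, 135.3, 110.2,  20.1, -13.9]))]
tray_top_c [(0.6, array([ 488.9, -186.2,  127.6,   72.7,    2.8])), (0.33, array([ 652.5, -264.1,   44.2,   12.4,  -46.9])), (0.31, array([ 486.1, -198.9,  103.9,   17. ,    2.5]))]
as in tray [(0.85, array([482.7, 135.7, 110.4,  20.1, -13.9]))]
[([545, 224], 0.75)]
```

```bash
cat >> h.py <<'E'
def wood_in_tray(f,C=(491.2,-191.8),yaw=2.4,z=.0145):
    "wood-coloured blobs inside the tray, in tray coordinates (mm)"
    a=np.radians(yaw);X=np.array([np.cos(a),np.sin(a)]);Y=np.array([-X[1],X[0]]);C=np.array(C)
    poly=np.array([np.r_[C+X*sx*59+Y*sy*27,z*1000]/1000 for sx,sy in((-1,-1),(1,-1),(1,1),(-1,1))])
    m=np.zeros((480,640),np.uint8); cv2.fillConvexPoly(m,proj(f,poly).astype(np.int32),255)
    hsv=cv2.cvtColor(f["img"],cv2.COLOR_BGR2HSV)
    w=((hsv[...,1]>80)&(hsv[...,2]>50)&(m>0)).astype(np.uint8)
    w=cv2.morphologyEx(w,cv2.MORPH_OPEN,np.ones((2,2)))
    n,lab,s,_=cv2.connectedComponentsWithStats(w)
    for k in range(1,n):
        if s[k,4]<60: continue
        v,u=np.nonzero(lab==k)
        P=np.array([at_z(f,(a_,b_),z)[:2]*1000-C for a_,b_ in zip(u,v)])
        P=np.c_[P@X,P@Y]; (c,d,e)=cv2.minAreaRect(P.astype(np.float32))
        print("blob n",s[k,4],"c",np.round(c,1),"size",np.round(d,1),"ang",round(e,1),"yrange",np.percentile(P[:,1],[2,98]).round(1))
E
python3 -c "
from h import *
f=np.load('w6.npy',allow_pickle=True).item(); wood_in_tray(f)
i=f['img'];cv2.imwrite('pics/w6c.png',cv2.resize(i[150:330,120:260],None,fx=3,fy=3))
plan([(470,20,150,97.7,50),(480.7,55.4,60,97.7,50),(480.7,55.4,4,97.7,50,25)],45)"
```

```text
blob n 2504 c [  2.2 -18.1] size [ 18.  114.5] ang 89.9 yrange [-26.7  -9.7]
[[[7.6,43.7,2.8],[0.0,0.0,-0.046],50],[[15.1,87.4,5.6],[-0.001,0.0,-0.092],50],[[11.1,99.1,35.6],[-0.001,0.0,-0.092],50],[[7.0,110.8,65.6],[-0.001,0.0,-0.092],50],[[2.9,122.4,95.6],[-0.001,0.0,-0.092],50]]
[[[0.0,0.0,18.7],[0.0,0.0,0.0],50],[[0.0,0.0,37.3],[0.0,0.0,0.0],50],[[0.0,0.0,56.0],[0.0,0.0,0.0],50],[[0.0,0.0,56.0],[0.0,0.0,0.0],50],[[0.0,0.0,56.0],[0.0,0.0,0.0],50]]
```

View pics/w6c.png

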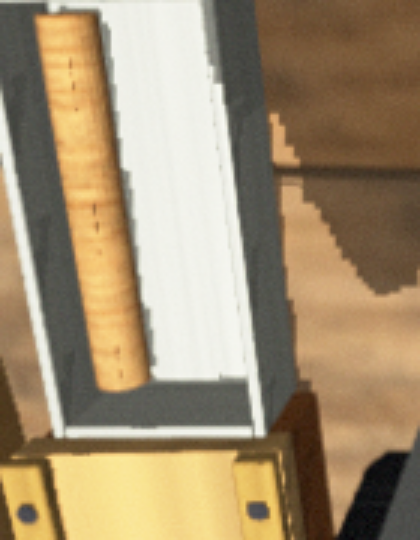

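send_rows --deltas '[[[7.5, 44, 3], [0, 0, -0.046], 50], [[15, 87, 6], [0, 0, -0.092], 50], [[11, 99, 36], [0, 0, -0.092], 50], [[7, 111, 66], [0, 0, -0.092], 50], [[3, 122.5, 96], [0, 0, -0.092], 50]]'

```text
t: 19.65
eef_pos: [0.4812, 0.0545, 0.058]
tool_rot: [0.206, -3.135, 0.002]
ft_force: [0.5, 0.2, -0.4]
opening: 0.0426
finger_force: 0.0
```

send_rows --deltas '[[[0, 0, 19], [0, 0, 0], 50], [[0, 0, 37], [0, 0, 0], 50], [[0, 0, 55], [0, 0, 0], 50], [[0, 0, 56.5], [0, 0, 0], 50], [[0, 0, 56.5], [0, 0, 0], 50]]'

```text
t: 20.15
eef_pos: [0.4806, 0.0546, 0.0024]
tool_rot: [0.207, -3.133, 0.002]
ft_force: [0.1, -0.2, -0.2]
opening: 0.0428
finger_force: 0.0
```

send_rows --deltas '[[[0, 0, 0], [0, 0, 0], 5], [[0, 0, 0], [0, 0, 0], 5], [[0, 0, 0], [0, 0, 0], 5], [[0, 0, 0], [0, 0, 0], 5], [[0, 0, 0], [0, 0, 0], 5]]'

```text
t: 20.65
eef_pos: [0.4814, 0.0559, 0.0037]
tool_rot: [-0.21, 3.133, -0.0]
ft_force: [0.3, -0.9, 6.3]
opening: 0.0152
finger_force: 31.1
```

```bash
python3 -c "
from h import *
st(); plan([(481,55,70,97.7,5,30),(492,-170,110,92.4,5,48),(493,-173.5,100,92.4,5,48,1)])"
```

```text
t 20.6 p [481.4  55.9   3.7] yaw 97.7 open 15.2 F [ 0.3 -0.9  6.3] ff 31.1
[[[0.1,-0.3,-22.1],[0.0,0.001,0.0],5],[[0.3,-0.6,-44.2],[0.0,0.001,0.0],5],[[0.4,-0.8,-66.3],[0.0,0.002,-0.001],5],[[4.2,-45.7,-74.3],[0.0,0.002,0.018],5],[[8.0,-90.6,-82.3],[0.0,0.002,0.036],5]]
[[[2.2,-45.0,-8.0],[0.0,0.0,0.019],5],[[4.4,-90.0,-15.9],[0.0,0.0,0.037],5],[[6.6,-135.0,-23.9],[0.0,0.0,0.056],5],[[6.0,-138.6,-13.9],[0.0,0.0,0.056],5],[[6.0,-138.6,-13.9],[0.0,0.0,0.056],5]]
```

send_rows --deltas '[[[0, 0, -20], [0, 0, 0], 5], [[0, 0, -44], [0, 0, 0], 5], [[0, -1, -66], [0, 0, 0], 5], [[4, -46, -74], [0, 0, 0.018], 5], [[8, -91, -82], [0, 0, 0.036], 5]]'

```text
t: 21.15
eef_pos: [0.4859, -0.0346, 0.086]
tool_rot: [-0.16, 3.135, 0.001]
ft_force: [0.5, -0.7, -1.3]
opening: 0.0152
finger_force: 30.3
```

send_rows --deltas '[[[2, -45, -8], [0, 0, 0.019], 5], [[4.5, -90, -16], [0, 0, 0.037], 5], [[6.5, -135, -24], [0, 0, 0.056], 5], [[6, -138.5, -14], [0, 0, 0.056], 5], [[6, -138.5, -14], [0, 0, 0.056], 5]]'

```text
t: 21.65
eef_pos: [0.4917, -0.1755, 0.0983]
tool_rot: [0.06, -3.14, 0.001]
ft_force: [-1.0, 0.4, 0.2]
opening: 0.0153
finger_force: 30.3
```

```bash
cat >> h.py <<'E'
def held(f,z):
    "near end of a dowel in the grip, from the wood-coloured blob between the fingers"
    hsv=cv2.cvtColor(f["img"],cv2.COLOR_BGR2HSV)
    q=robot.masks_of("dowel1_c",f)
    for m in q[:4]:
        v,u=np.nonzero(m["region"]); 
        if abs(u.mean()-318)<60:
            t=v.min(); uu=u[v<t+4].mean(); print("held score",round(m["score"],2),"near end",(uu,t),(at_z(f,(uu,t),z)*1000).round(1),"far",v.max(),(at_z(f,(u[v>v.max()-4].mean(),v.max()),z)*1000).round(1))
E
python3 - <<'E'
from h import *
st(); f=robot.grab_frame("wrist"); np.save("w7.npy",f,allow_pickle=True); save(f,"w7")
held(f,robot.read_state()["eef_pos"][2]+.0095); wood_in_tray(f)
E
```

```text
t 21.6 p [ 491.7 -175.5   98.3] yaw 92.2 open 15.3 F [-1.   0.4  0.2] ff 30.3
held score 0.65 near end (np.float64(248.5), np.int64(324)) [ 497.9 -205.9  108. ] far 412 [ 546.9 -165.2  108. ]
blob n 3278 c [  1.9 -18.1] size [114.3  16.2] ang 0.2 yrange [-25.9 -10.5]
blob n 4320 c [ 8.6 16.1] size [101.2  22.9] ang 0.1 yrange [ 5.1 27.2]
```

```bash
cat >> h.py <<'E'
def held2(f):
    s=robot.read_state(); hsv=cv2.cvtColor(f["img"],cv2.COLOR_BGR2HSV)
    col=[]
    for u in range(308,330,3):
        c=(hsv[:,u,1]>80)&(hsv[:,u,2]>50)
        v=285
        while c[v] or c[v-3]: v-=1
        col.append(v)
    v=np.median(col); X=at_z(f,(318,v),s["eef_pos"][2]+.0105)*1000
    print("rows",col,"near end",X.round(1),"rel TCP",(X-np.array(s["eef_pos"])*1000).round(1))
E
python3 - <<'E'
from h import *
f=np.load('w7.npy',allow_pickle=True).item(); held2(f)
E
```

```text
rows [183, 183, 183, 183, 183, 183, 183, 183] near end [ 433.2 -177.   109.2] rel TCP [-59.3  -5.3  10.5]
```

send_rows --deltas '[[[-1, 0, 20], [0, 0, 0], 5], [[-1.5, 0, 40], [0, 0, 0], 5], [[-1.5, 0, 55], [0, 0, 0], 5], [[-1.5, 0, 59.5], [0, 0, 0], 5], [[-1.5, 0, 59.5], [0, 0, 0], 5]]'

```text
t: 22.25
eef_pos: [0.4942, -0.17, 0.0406]
tool_rot: [0.075, -3.14, -0.002]
ft_force: [-2.8, -0.0, 12.5]
opening: 0.0148
finger_force: 35.1
```

send_rows --deltas '[[[0, 0, 0], [0, 0, 0], 5], [[0, 0, 0], [0, 0, 0], 5], [[0, 0, 0], [0, 0, 0], 5], [[0, 0, 0], [0, 0, 0], 5], [[0, 0, 0], [0, 0, 0], 5]]'

```text
t: 22.75
eef_pos: [0.4943, -0.1708, 0.0407]
tool_rot: [-0.073, 3.141, 0.001]
ft_force: [-2.3, 0.1, 11.1]
opening: 0.0152
finger_force: 35.2
```

send_rows --deltas '[[[0, 0, -6], [0, 0, 0], 5], [[0, -1.5, -6], [0, 0, 0], 5], [[0, -3, -6], [0, 0, 0], 5], [[0, -3, -6], [0, 0, 0], 5], [[0, -3, -6], [0, 0, 0], 5]]'

```text
t: 23.25
eef_pos: [0.4941, -0.1763, 0.0451]
tool_rot: [0.066, -3.141, -0.0]
ft_force: [-0.0, -0.0, -0.5]
opening: 0.0152
finger_force: 33.1
```

send_rows --deltas '[[[0, 0, 2], [0, 0, 0], 5], [[0, 0, 4], [0, 0, 0], 5], [[0, 0, 6], [0, 0, 0], 5], [[0, 0, 6], [0, 0, 0], 5], [[0, 0, 6], [0, 0, 0], 5]]'

```text
t: 23.75
eef_pos: [0.4942, -0.1764, 0.0392]
tool_rot: [0.066, -3.141, -0.0]
ft_force: [0.2, -0.5, 0.2]
opening: 0.0152
finger_force: 33.1
```

send_rows --deltas '[[[0, 1.5, 0], [0, 0, 0], 5], [[0, 1.5, 0], [0, 0, 0], 5], [[0, 1.5, 0], [0, 0, 0], 45], [[0, 1.5, 0], [0, 0, 0], 45], [[0, 1.5, 0], [0, 0, 0], 45]]'

```text
t: 24.25
eef_pos: [0.4943, -0.175, 0.0394]
tool_rot: [-0.066, 3.141, -0.0]
ft_force: [-0.3, -0.4, -0.3]
opening: 0.0383
finger_force: 0.0
```

send_rows --deltas '[[[0, 0, -15], [0, 0, 0], 45], [[0, 10, -60], [0, 0, 0], 45], [[0, 60, -90], [0, 0, 0], 45], [[0, 105, -120], [0, 0, 0], 45], [[0, 105, -120], [0, 0, 0], 45]]'

```text
t: 24.75
eef_pos: [0.4915, -0.0643, 0.1623]
tool_rot: [-0.077, 3.135, 0.005]
ft_force: [0.1, 0.5, -0.6]
opening: 0.0386
finger_force: 0.0
```

```bash
python3 - <<'E'
from h import *
st()
f=robot.grab_frame("wrist"); np.save("w8.npy",f,allow_pickle=True);save(f,"w8")
wood_in_tray(f)
print(rect(f,"dowel1_c",.0085))
print([((at_z(f,q["uv"],.0075)*1000).round(1),round(q["score"],2)) for q in robot.landmark_of("dowel1_c",f)])
E
```

```text
t 24.8 p [491.5 -64.3 162.3] yaw 92.8 open 38.6 F [ 0.1  0.5 -0.6] ff 0.0
blob n 2490 c [  2.5 -18.2] size [114.1  18.1] ang 0.2 yrange [-26.7  -9.6]
blob n 1527 c [ 4.  14.7] size [110.5  11.5] ang 0.4 yrange [ 9.2 20. ]
[(0.87, array([484.2, 140. , 113.7,  21.6, -14.4])), (0.65, array([ 497.2, -199.4,  140.6,   82.1,    3. ])), (0.22, array([613.6, 128.3,  74.9,  62.8,  -4.5]))]
[(array([485.3, 141.7,   7.5]), 0.79)]
```

```bash
python3 -c "
from h import *
plan([(489,-60,160,92.4,45),(487,90,120,76,50,45),(489,140.5,60,75.8,50,45),(489,140.5,5.5,75.8,50,20,1)])"
```

```text
[[[0.4,10.1,-0.5],[-0.001,0.001,0.002],45],[[-0.7,47.6,9.5],[-0.001,0.001,0.073],50],[[-1.8,85.1,19.5],[-0.001,0.001,0.145],50],[[-2.9,122.6,29.4],[-0.001,0.001,0.216],50],[[-4.1,160.1,39.4],[-0.001,0.001,0.288],50]]
[[[5.2,24.7,30.0],[0.0,0.0,0.002],50],[[10.3,49.5,60.0],[0.0,0.0,0.003],50],[[10.3,49.4,78.2],[0.0,0.0,0.003],50],[[10.3,49.4,96.4],[0.0,0.0,0.003],50],[[10.3,49.4,114.5],[0.0,0.0,0.003],50]]
[[[0.0,0.0,0.0],[0.0,0.0,0.0],50],[[0.0,0.0,0.0],[0.0,0.0,0.0],50],[[0.0,0.0,0.0],[0.0,0.0,0.0],50],[[0.0,0.0,0.0],[0.0,0.0,0.0],50],[[0.0,0.0,0.0],[0.0,0.0,0.0],50]]
```

send_rows --deltas '[[[0, 10, 0], [0, 0, 0], 45], [[-1, 48, 9.5], [0, 0, 0.073], 50], [[-2, 85, 19.5], [0, 0, 0.145], 50], [[-3, 122.5, 29.5], [0, 0, 0.216], 50], [[-4, 160, 39.5], [0, 0, 0.288], 50]]'

```text
t: 25.4
eef_pos: [0.4866, 0.0899, 0.1183]
tool_rot: [-0.394, -3.115, 0.002]
ft_force: [0.5, 0.1, -0.4]
opening: 0.0429
finger_force: 0.0
```

send_rows --deltas '[[[9, 24, 30], [0, 0, 0], 50], [[17.5, 47.5, 60], [0, 0, 0], 50], [[17.5, 47.5, 78], [0, 0, 0], 50], [[17.5, 47.5, 96], [0, 0, 0], 50], [[17.5, 47.5, 113], [0, 0, 0], 50]]'

```text
t: 25.9
eef_pos: [0.481, 0.1391, 0.0047]
tool_rot: [-0.387, -3.116, 0.003]
ft_force: [-0.1, 0.1, -0.7]
opening: 0.0429
finger_force: 0.0
```

send_rows --deltas '[[[0, 0, 0], [0, 0, 0], 50], [[0, 0, 0], [0, 0, 0], 5], [[0, 0, 0], [0, 0, 0], 5], [[0, 0, 0], [0, 0, 0], 5], [[0, 0, 0], [0, 0, 0], 5]]'

```text
t: 26.4
eef_pos: [0.4821, 0.1403, 0.0075]
tool_rot: [0.386, 3.117, 0.001]
ft_force: [-0.5, 0.5, -0.4]
opening: 0.0149
finger_force: 31.4
```

```bash
python3 -c "
from h import *
st(); plan([(482,140.5,70,75.8,5,30),(490,0,110,88,5,45),(492,-191.8,100,92.4,5,45,3)])"
```

```text
t 26.4 p [482.1 140.3   7.5] yaw 75.9 open 14.9 F [-0.5  0.5 -0.4] ff 31.4
[[[0.0,0.1,-20.8],[0.0,0.0,0.001],5],[[0.0,0.1,-41.7],[0.001,0.001,0.001],5],[[0.1,0.2,-62.5],[0.001,0.001,0.002],5],[[-10.5,-33.4,-72.6],[0.001,0.001,-0.052],5],[[-21.0,-66.9,-82.6],[0.001,0.001,-0.105],5]]
[[[-6.9,-34.5,-10.0],[0.0,0.0,-0.053],5],[[-13.8,-69.0,-20.0],[0.0,0.0,-0.106],5],[[-19.6,-106.9,-18.0],[0.0,0.0,-0.122],5],[[-25.4,-144.9,-15.9],[0.0,0.0,-0.137],5],[[-31.2,-182.8,-13.9],[0.0,0.0,-0.152],5]]
[[[0.0,-38.3,2.0],[0.0,0.0,-0.016],5],[[0.0,-76.7,4.0],[0.0,0.0,-0.031],5],[[0.0,-76.7,4.0],[0.0,0.0,-0.031],5],[[0.0,-76.7,4.0],[0.0,0.0,-0.031],5],[[0.0,-76.7,4.0],[0.0,0.0,-0.031],5]]
```

send_rows --deltas '[[[0, 0, -20], [0, 0, 0], 5], [[0, 0, -42], [0, 0, 0], 5], [[0, 0, -62], [0, 0, 0], 5], [[-10.5, -33.5, -72], [0, 0, -0.052], 5], [[-21, -67, -82], [0, 0, -0.105], 5]]'

```text
t: 26.9
eef_pos: [0.4862, 0.0707, 0.09]
tool_rot: [0.213, 3.132, 0.002]
ft_force: [1.4, -0.5, -0.8]
opening: 0.015
finger_force: 31.4
```

send_rows --deltas '[[[-7, -34.5, -10], [0, 0, -0.053], 5], [[-14, -69, -20], [0, 0, -0.106], 5], [[-19.5, -107, -18], [0, 0, -0.122], 5], [[-25.5, -145, -16], [0, 0, -0.137], 5], [[-31, -183, -14], [0, 0, -0.152], 5]]'

```text
t: 27.4
eef_pos: [0.4907, -0.1171, 0.1033]
tool_rot: [-0.018, 3.14, -0.001]
ft_force: [0.2, 0.2, -0.6]
opening: 0.0149
finger_force: 31.4
```

send_rows --deltas '[[[0, -38.5, 2], [0, 0, -0.016], 5], [[0, -76.5, 4], [0, 0, -0.031], 5], [[0, -76.5, 4], [0, 0, -0.031], 5], [[0, -76.5, 4], [0, 0, -0.031], 5], [[0, -76.5, 4], [0, 0, -0.031], 5]]'

```text
t: 27.9
eef_pos: [0.4917, -0.1905, 0.0991]
tool_rot: [-0.069, 3.14, 0.001]
ft_force: [0.8, -0.3, 0.1]
opening: 0.0147
finger_force: 31.4
```

```bash
python3 - <<'E'
from h import *
st(); f=robot.grab_frame("wrist"); np.save("w9.npy",f,allow_pickle=True); save(f,"w9")
held2(f); st(); wood_in_tray(f)
E
```

```text
t 27.9 p [ 491.7 -190.5   99.1] yaw 92.5 open 14.7 F [ 0.8 -0.3  0.1] ff 31.4
rows [190, 190, 190, 190, 190, 190, 190, 169] near end [ 436.  -192.3  109.6] rel TCP [-55.8  -2.1  10.5]
t 27.9 p [ 491.8 -190.1   99.1] yaw 92.6 open 14.7 F [ 0.3 -0.3 -0.8] ff 31.4
blob n 9226 c [ 1.9 -0.1] size [114.7  51.6] ang 0.1 yrange [-24.9  24.2]
```

send_rows --deltas '[[[0, -1.5, 20], [0, 0, 0], 5], [[0, -1.5, 40], [0, 0, 0], 5], [[0, -1.5, 50], [0, 0, 0], 5], [[0, -1.5, 60], [0, 0, 0], 5], [[0, -1.5, 60], [0, 0, 0], 5]]'

```text
t: 28.45
eef_pos: [0.4913, -0.1924, 0.038]
tool_rot: [0.069, -3.139, -0.001]
ft_force: [0.4, -0.2, -0.3]
opening: 0.0145
finger_force: 31.4
```

send_rows --deltas '[[[0, 0, 3], [0, 0, 0], 5], [[0, 0, 6], [0, 0, 0], 5], [[0, 0, 9], [0, 0, 0], 5], [[0, 0, 11], [0, 0, 0], 5], [[0, 0, 11], [0, 0, 0], 5]]'

```text
t: 28.95
eef_pos: [0.4915, -0.1934, 0.0277]
tool_rot: [0.066, -3.141, -0.0]
ft_force: [-0.4, 0.6, 0.0]
opening: 0.0149
finger_force: 31.4
```

send_rows --deltas '[[[0, 1.2, 0], [0, 0, 0], 5], [[0, 1.2, 1], [0, 0, 0], 5], [[0, 1.2, 2], [0, 0, 0], 5], [[0, 1.2, 3], [0, 0, 0], 5], [[0, 1.2, 3], [0, 0, 0], 5]]'

```text
t: 29.45
eef_pos: [0.4915, -0.1921, 0.0246]
tool_rot: [0.066, -3.141, -0.0]
ft_force: [-0.1, 0.1, -0.3]
opening: 0.0147
finger_force: 31.4
```

Free of contact; release slowly and look.

send_rows --deltas '[[[0, 0, 0], [0, 0, 0], 30], [[0, 0, 0], [0, 0, 0], 30], [[0, 0, 0], [0, 0, 0], 30], [[0, 0, -5], [0, 0, 0], 30], [[0, 0, -20], [0, 0, 0], 30]]'

```text
t: 29.95
eef_pos: [0.4908, -0.1919, 0.0444]
tool_rot: [0.067, -3.139, -0.001]
ft_force: [-0.6, 0.5, -0.9]
opening: 0.026
finger_force: 0.0
```

send_rows --deltas '[[[0, 0, -45], [0, 0, 0], 60], [[0, 0, -90], [0, 0, 0], 100], [[40, 0, -130], [0, 0, 0], 100], [[40, 20, -160], [0, 0, 0], 100], [[40, 20, -160], [0, 0, 0], 100]]'

```text
t: 30.45
eef_pos: [0.452, -0.1721, 0.2091]
tool_rot: [-0.07, 3.134, -0.002]
ft_force: [0.7, 0.1, -0.5]
opening: 0.0854
finger_force: 0.0
```

send_rows --deltas '[[[0, 0, 0], [0, 0, 0], 100], [[0, 0, 0], [0, 0, 0], 100], [[0, 0, 0], [0, 0, 0], 100], [[0, 0, 0], [0, 0, 0], 100], [[0, 0, 0], [0, 0, 0], 100]]'

```text
t: 30.95
eef_pos: [0.4506, -0.1738, 0.2041]
tool_rot: [0.066, -3.14, -0.001]
ft_force: [-0.4, 0.4, -0.3]
opening: 0.0854
finger_force: 0.0
```

```bash
python3 - <<'E'
from h import *
st(); f=robot.grab_frame("wrist"); np.save("w10.npy",f,allow_pickle=True); save(f,"w10")
wood_in_tray(f)
i=f["img"]; cv2.imwrite("pics/w10c.png",cv2.resize(i[130:400,190:450],None,fx=2.2,fy=2.2,interpolation=cv2.INTER_CUBIC))
E
```

```text
t 30.9 p [ 450.6 -173.8  204.1] yaw 92.4 open 85.4 F [-0.4  0.4 -0.3] ff 0.0
blob n 1587 c [  2.6 -17.5] size [112.8  16.3] ang 0.3 yrange [-25.3  -9.9]
blob n 3103 c [3.2 9.7] size [111.9  32.2] ang 0.3 yrange [-5.6 24.9]
```

View pics/w10c.png

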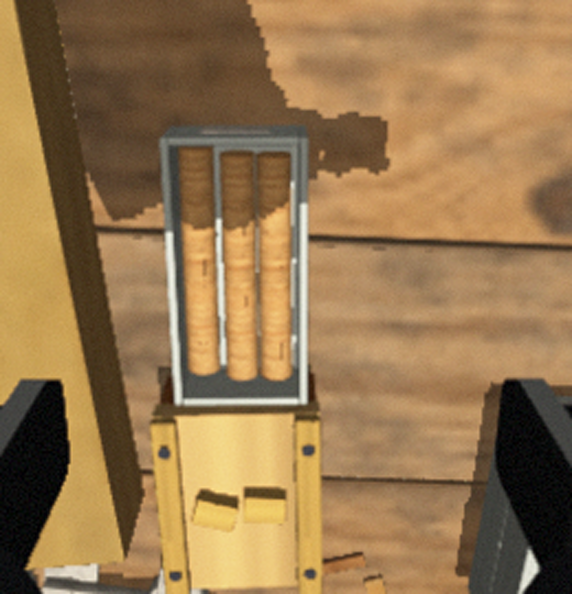

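```bash
python3 - <<'E'
from h import *
f=np.load('w10.npy',allow_pickle=True).item()
g=lambda u,v,z:(at_z(f,(190+u/2.2,130+v/2.2),z)*1000).round(1)
for p in((163,453),(308,450),(175,576),(310,575)): print("screw",g(*p,.051))
for p in((174,413),(296,415),(187,588),(299,588)): print("deck",g(*p,.044))
for p in((213,515),(265,507)): print("chip",g(*p,.053))
for p in((162,143),(306,141),(176,402),(306,402)): print("tray",g(*p,.038))
plan([(560,40,220,90,100)],45)
E
```

```text
screw [ 572.8 -222.4   51. ]
screw [ 568.4 -155.8   51. ]
screw [ 643.  -217.2   51. ]
screw [ 639.5 -151.    51. ]
deck [ 555.8 -218.2   44. ]
deck [ 554.5 -161.9   44. ]
deck [ 656.7 -212.1   44. ]
deck [ 654.2 -155.5   44. ]
chip [ 604.5 -198.8   53. ]
chip [ 599.  -174.4   53. ]
tray [ 431.4 -223.7   38. ]
tray [ 428.1 -163.7   38. ]
tray [ 553.6 -218.1   38. ]
tray [ 551.  -157.2   38. ]
[[[-19.7,34.8,-2.6],[0.0,0.0,0.007],100],[[-39.4,69.7,-5.3],[0.0,0.0,0.014],100],[[-59.1,104.5,-7.9],[0.0,0.0,0.021],100],[[-78.9,139.3,-10.5],[0.0,-0.001,0.028],100],[[-98.6,174.2,-13.1],[0.0,-0.001,0.035],100]]
[[[-18.5,35.5,-2.7],[0.001,0.0,0.007],100],[[-18.5,35.5,-2.7],[0.001,0.0,0.007],100],[[-18.5,35.5,-2.7],[0.001,0.0,0.007],100],[[-18.5,35.5,-2.7],[0.001,0.0,0.007],100],[[-18.5,35.5,-2.7],[0.001,0.0,0.007],100]]
```

send_rows --deltas '[[[-20, 45, -4], [0, 0, 0.007], 100], [[-40, 90, -8], [0, 0, 0.014], 100], [[-60, 135, -12], [0, 0, 0.021], 100], [[-75, 180, -15], [0, 0, 0.03], 100], [[-90, 225, -15], [0, 0, 0.042], 100]]'

```text
t: 31.5
eef_pos: [0.5319, 0.0568, 0.22]
tool_rot: [0.001, 3.141, 0.0]
ft_force: [0.4, -0.4, -1.0]
opening: 0.0852
finger_force: 0.0
```

send_rows --deltas '[[[0, 45, 0], [0, 0, 0], 100], [[0, 45, 0], [0, 0, 0], 100], [[0, 45, 0], [0, 0, 0], 100], [[0, 45, 0], [0, 0, 0], 100], [[0, 45, 0], [0, 0, 0], 100]]'

```text
t: 32.0
eef_pos: [0.5311, 0.0976, 0.2195]
tool_rot: [-0.004, -3.141, 0.002]
ft_force: [0.2, -1.2, 0.2]
opening: 0.0852
finger_force: 0.0
```

```bash
python3 - <<'E'
from h import *
st(); f=robot.grab_frame("wrist"); np.save("w11.npy",f,allow_pickle=True); save(f,"w11")
print(rect(f,"block_c",.03))
print([(np.round(q["uv"]).tolist(),(at_z(f,q["uv"],.015)*1000).round(1),round(q["score"],2)) for q in robot.landmark_of("block_c",f)])
i=f["img"]; cv2.imwrite("pics/w11c.png",cv2.resize(i[140:440,150:500],None,fx=1.9,fy=1.9,interpolation=cv2.INTER_CUBIC))
E
```

```text
t 32.0 p [531.1  97.6 219.5] yaw 89.8 open 85.2 F [ 0.2 -1.2  0.2] ff 0.0
[(0.67, array([618.9, 120.8,  98.6,  42. ,  -3.3])), (0.21, array([641.4, -37.2, 156.1,  80.5,  -1.7]))]
[([341.0, 291.0], array([626.3, 123.6,  15. ]), 0.75)]
```

View pics/w11c.png

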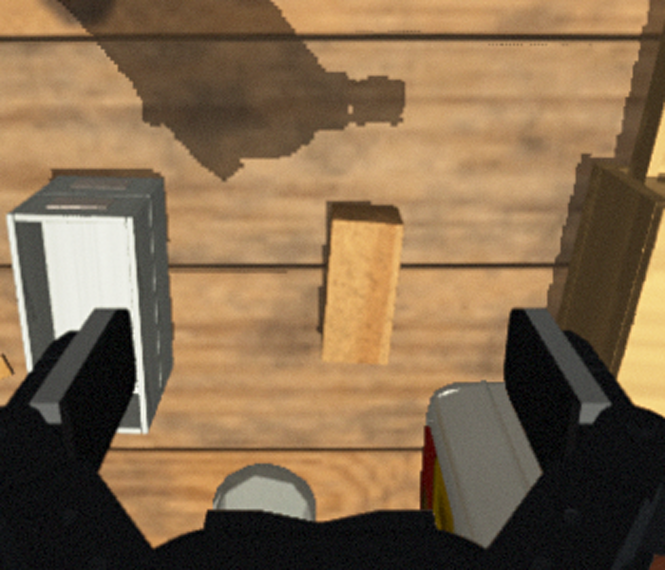

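```bash
python3 - <<'E'
from h import *
f=np.load('w11.npy',allow_pickle=True).item()
g=lambda u,v,z:(at_z(f,(150+u/1.9,140+v/1.9),z)*1000)
P=np.array([g(*p,.03) for p in((332,218),(402,222),(324,362),(387,363))]); print(P.round(1),P.mean(0).round(1))
d=(P[2]+P[3]-P[0]-P[1])/2; print(np.linalg.norm(d),np.degrees(np.arctan2(d[1],d[0])))
s=robot.grab_frame("scene")
for p in((284,183),(300,197),(330,180)): print("jug",(at_z(s,p,0)*1000).round())
for p in((350,208),(362,212)): print("jar",(at_z(s,p,0)*1000).round())
E
```

```text
[[577.3 105.1  30. ]
 [579.8 143.7  30. ]
 [668.7 100.7  30. ]
 [669.5 138.2  30. ]] [623.8 121.9  30. ]
90.66704463598647 -3.14833474646118
jug [723. 246.  -0.]
jug [717. 181.   0.]
jug [812. 170.   0.]
jar [776.  68.  -0.]
jar [787.  38.  -0.]
```

```bash
python3 -c "
from h import *
plan([(621,122,120,86.8,85),(621,122,8,86.8,85,25,2)],45)"
```

```text
[[[-22.4,5.9,24.9],[0.0,0.0,0.014],85],[[-44.9,11.7,49.9],[0.0,0.0,0.027],85],[[-67.3,17.6,74.8],[0.0,0.0,0.041],85],[[-89.7,23.4,99.8],[0.0,0.0,0.054],85],[[-89.7,23.4,122.2],[0.0,0.0,0.054],85]]
[[[0.0,0.0,22.4],[0.0,0.0,0.0],85],[[0.0,0.0,44.8],[0.0,0.0,0.0],85],[[0.0,0.0,67.2],[0.0,0.0,0.0],85],[[0.0,0.0,89.6],[0.0,0.0,0.0],85],[[0.0,0.0,89.6],[0.0,0.0,0.0],85]]
[[[0.0,0.0,0.0],[0.0,0.0,0.0],85],[[0.0,0.0,0.0],[0.0,0.0,0.0],85],[[0.0,0.0,0.0],[0.0,0.0,0.0],85],[[0.0,0.0,0.0],[0.0,0.0,0.0],85],[[0.0,0.0,0.0],[0.0,0.0,0.0],85]]
```

send_rows --deltas '[[[-22.5, 6, 25], [0, 0, 0.014], 85], [[-45, 12, 50], [0, 0, 0.027], 85], [[-67, 17.5, 75], [0, 0, 0.041], 85], [[-90, 23.5, 100], [0, 0, 0.054], 85], [[-90, 23.5, 122], [0, 0, 0.054], 85]]'

```text
t: 32.7
eef_pos: [0.6242, 0.1239, 0.0965]
tool_rot: [0.087, 3.137, 0.003]
ft_force: [-0.5, -0.8, 0.5]
opening: 0.0726
finger_force: 0.0
```

send_rows --deltas '[[[0, 0, 22], [0, 0, 0], 85], [[0, 0, 45], [0, 0, 0], 85], [[0, 0, 67], [0, 0, 0], 85], [[0, 0, 86], [0, 0, 0], 85], [[0, 0, 89], [0, 0, 0], 85]]'

```text
t: 33.2
eef_pos: [0.6195, 0.1223, 0.0065]
tool_rot: [-0.085, -3.136, 0.002]
ft_force: [-0.8, -0.3, -0.6]
opening: 0.0725
finger_force: 0.0
```

send_rows --deltas '[[[0, 0, 0], [0, 0, 0], 30], [[0, 0, 0], [0, 0, 0], 30], [[0, 0, 0], [0, 0, 0], 30], [[0, 0, 0], [0, 0, 0], 30], [[0, 0, 0], [0, 0, 0], 30]]' --squeeze 60

```text
t: 33.7
eef_pos: [0.6223, 0.1236, 0.0103]
tool_rot: [0.085, 3.138, 0.001]
ft_force: [0.1, -0.1, 6.5]
opening: 0.0387
finger_force: 62.6
```

send_rows --deltas '[[[0, 0, -15], [0, 0, 0], 30], [[0, 0, -40], [0, 0, 0], 30], [[0, 0, -75], [0, 0, 0], 30], [[0, 0, -110], [0, 0, 0], 30], [[0, 0, -110], [0, 0, 0], 30]]'

```text
t: 34.2
eef_pos: [0.6245, 0.1247, 0.1247]
tool_rot: [0.085, 3.131, 0.006]
ft_force: [0.8, 1.4, -0.5]
opening: 0.0389
finger_force: 61.8
```

```bash
python3 -c "
from h import *
st(); f=robot.grab_frame('wrist'); save(f,'w12'); print(rect(f,'block_c',.14)); print(rect(f,'block_c',.15))
plan([(615,-20,130,90,30),(655,-187,120,93,30),(662,-186,75,93,30,30,2)],45)"
```

```text
t 34.2 p [624.5 124.7 124.7] yaw 86.9 open 38.9 F [ 0.8  1.4 -0.5] ff 61.8
[]
[]
[[[-0.5,-35.8,-2.7],[0.0,0.0,-0.013],30],[[-1.0,-71.5,-5.5],[0.0,0.0,-0.027],30],[[-1.5,-107.3,-8.2],[0.0,0.0,-0.04],30],[[-2.0,-143.0,-11.0],[-0.001,-0.001,-0.054],30],[[-14.3,-184.2,-8.5],[-0.001,-0.001,-0.067],30]]
[[[-9.4,-41.8,2.5],[0.0,0.0,-0.013],30],[[-18.9,-83.7,5.0],[0.0,0.0,-0.026],30],[[-28.3,-125.6,7.5],[0.0,0.0,-0.039],30],[[-31.8,-125.2,30.0],[0.0,0.0,-0.039],30],[[-35.3,-124.7,52.5],[0.0,0.0,-0.039],30]]
[[[0.0,0.0,0.0],[0.0,0.0,0.0],30],[[0.0,0.0,0.0],[0.0,0.0,0.0],30],[[0.0,0.0,0.0],[0.0,0.0,0.0],30],[[0.0,0.0,0.0],[0.0,0.0,0.0],30],[[0.0,0.0,0.0],[0.0,0.0,0.0],30]]
```

send_rows --deltas '[[[0, -36, -3], [0, 0, -0.013], 30], [[0, -72, -5], [0, 0, -0.027], 30], [[0, -107, -5], [0, 0, -0.04], 30], [[0, -143, -5], [0, 0, -0.054], 30], [[0, -184, -5], [0, 0, -0.067], 30]]'

```text
t: 34.85
eef_pos: [0.6099, -0.0608, 0.1224]
tool_rot: [0.024, -3.139, -0.001]
ft_force: [0.6, -0.5, -1.2]
opening: 0.0388
finger_force: 61.8
```

send_rows --deltas '[[[0, -42, 0], [0, 0, -0.013], 30], [[-4, -84, 3], [0, 0, -0.026], 30], [[-12, -123, 5], [0, 0, -0.039], 30], [[-30, -123, 10], [0, 0, -0.039], 30], [[-48, -123, 20], [0, 0, -0.039], 30]]'

```text
t: 35.35
eef_pos: [0.66, -0.1858, 0.1023]
tool_rot: [0.075, -3.138, 0.001]
ft_force: [-0.4, 0.5, 0.3]
opening: 0.0386
finger_force: 61.8
```

send_rows --deltas '[[[0, 0, 15], [0, 0, 0], 30], [[0, 0, 25], [0, 0, 0], 30], [[0, 0, 25], [0, 0, 0], 30], [[0, 0, 25], [0, 0, 0], 30], [[0, 0, 25], [0, 0, 0], 30]]'

```text
t: 35.85
eef_pos: [0.6608, -0.1828, 0.0794]
tool_rot: [-0.082, 3.14, -0.0]
ft_force: [-0.3, -0.0, -0.6]
opening: 0.039
finger_force: 61.8
```

```bash
python3 -c "
from h import *
st(); f=robot.grab_frame('wrist'); save(f,'w13'); np.save('w13.npy',f,allow_pickle=True)
print('chips',rect(f,'chip1_c',.053)); print('block',rect(f,'block_c',.1))
plan([(672,-185,70,93,30),(672,-185,54.5,93,30,10,2)])"
```

```text
t 35.9 p [ 660.8 -182.8   79.4] yaw 93.0 open 39.0 F [-0.3 -0.  -0.6] ff 61.8
chips []
block [(0.73, array([ 658.6, -182.2,   94.9,   39.4,    3. ]))]
[[[-10.7,-2.7,9.6],[0.0,0.001,0.0],30],[[-10.7,-2.7,17.3],[0.0,0.001,0.0],30],[[-10.7,-2.7,25.1],[0.0,0.001,0.0],30],[[-10.7,-2.7,25.1],[0.0,0.001,0.0],30],[[-10.7,-2.7,25.1],[0.0,0.001,0.0],30]]
```

send_rows --deltas '[[[-12, -2.5, 2], [0, 0, 0], 30], [[-12, -2.5, 10], [0, 0, 0], 30], [[-12, -2.5, 17], [0, 0, 0], 30], [[-12, -2.5, 22], [0, 0, 0], 30], [[-12, -2.5, 24], [0, 0, 0], 30]]'

```text
t: 36.5
eef_pos: [0.6718, -0.1845, 0.0541]
tool_rot: [0.082, -3.138, -0.0]
ft_force: [-3.6, 1.3, 8.4]
opening: 0.0383
finger_force: 62.8
```

send_rows --deltas '[[[0, 0, 1], [0, 0, 0], 30], [[0, 0, 2], [0, 0, 0], 30], [[0, 0, 2], [0, 0, 0], 30], [[0, 0, 2], [0, 0, 0], 30], [[0, 0, 2], [0, 0, 0], 30]]'

```text
t: 37.0
eef_pos: [0.6718, -0.1846, 0.0541]
tool_rot: [0.082, -3.138, 0.0]
ft_force: [-5.0, 0.3, 9.2]
opening: 0.0388
finger_force: 63.1
```

send_rows --deltas '[[[0, 0, -1.8], [0, 0, 0], 30], [[5, 0, -1.8], [0, 0, 0], 30], [[10, 0, -1.8], [0, 0, 0], 30], [[15, 0, -1.8], [0, 0, 0], 30], [[20, 0, -1.8], [0, 0, 0], 30]]'

```text
t: 37.5
eef_pos: [0.6523, -0.1858, 0.0543]
tool_rot: [0.082, -3.14, -0.0]
ft_force: [-0.5, 0.3, -0.4]
opening: 0.0385
finger_force: 61.9
```

send_rows --deltas '[[[5, 0, 0], [0, 0, 0], 30], [[10, 0, 0], [0, 0, 0], 30], [[15, 0, 0], [0, 0, 0], 30], [[20, 0, 0], [0, 0, 0], 30], [[25, 0, 0], [0, 0, 0], 30]]'

```text
t: 38.0
eef_pos: [0.6277, -0.187, 0.0546]
tool_rot: [-0.082, 3.14, 0.0]
ft_force: [0.5, 0.7, -0.8]
opening: 0.0387
finger_force: 61.9
```

send_rows --deltas '[[[5, 0, 0], [0, 0, 0], 30], [[10, 0, 0], [0, 0, 0], 30], [[14, 0, 0], [0, 0, 0], 30], [[18, 0, 0], [0, 0, 0], 30], [[22, 0, 0], [0, 0, 0], 30]]'

```text
t: 38.5
eef_pos: [0.6059, -0.1881, 0.0546]
tool_rot: [-0.082, 3.14, 0.0]
ft_force: [0.3, 0.1, -1.1]
opening: 0.039
finger_force: 61.9
```

send_rows --deltas '[[[4, 0, 0], [0, 0, 0], 30], [[8, 0, 0], [0, 0, 0], 30], [[12, 0, 0], [0, 0, 0], 30], [[16, 0, 0], [0, 0, 0], 30], [[20, 0, 0], [0, 0, 0], 30]]'

```text
t: 39.0
eef_pos: [0.5858, -0.1892, 0.0546]
tool_rot: [0.082, -3.141, -0.0]
ft_force: [0.0, -0.1, -0.7]
opening: 0.0386
finger_force: 61.9
```

```bash
python3 -c "
from h import *
st(); f=robot.grab_frame('wrist'); save(f,'w14'); np.save('w14.npy',f,allow_pickle=True)
print('chips',rect(f,'chip1_c',.031)); print([(np.round(q['uv']),round(q['score'],2),(at_z(f,q['uv'],.027)*1000).round(1)) for q in robot.landmark_of('chip1_c',f)])"
```

```text
t 39.0 p [ 585.8 -189.2   54.6] yaw 93.0 open 38.6 F [ 0.  -0.1 -0.7] ff 61.9
chips []
[(array([318., 313.]), 0.26, array([ 606.6, -187.6,   27. ]))]
```

send_rows --deltas '[[[4, 0, 0], [0, 0, 0], 30], [[8, 0, 0], [0, 0, 0], 30], [[8, 0, -10], [0, 0, 0], 30], [[8, 0, -45], [0, 0, 0], 30], [[8, 0, -90], [0, 0, 0], 30]]'

```text
t: 39.65
eef_pos: [0.5767, -0.1894, 0.1445]
tool_rot: [0.083, -3.137, -0.002]
ft_force: [1.1, 0.1, -0.8]
opening: 0.039
finger_force: 61.8
```

send_rows --deltas '[[[35, 30, -40], [0, 0, 0], 30], [[70, 60, -60], [0, 0, 0], 30], [[100, 90, -70], [0, 0, 0], 30], [[100, 90, -70], [0, 0, 0], 30], [[100, 90, -70], [0, 0, 0], 30]]'

```text
t: 40.15
eef_pos: [0.4733, -0.1042, 0.216]
tool_rot: [-0.086, 3.139, -0.001]
ft_force: [-0.7, -0.5, -0.8]
opening: 0.0387
finger_force: 61.8
```

```bash
python3 -c "
from h import *
st(); f=robot.grab_frame('wrist'); save(f,'w15'); np.save('w15.npy',f,allow_pickle=True)
wood_in_tray(f)
print('chips',rect(f,'chip1_c',.031)); print([(np.round(q['uv']),round(q['score'],2),(at_z(f,q['uv'],.027)*1000).round(1)) for q in robot.landmark_of('chip1_c',f)])
c=proj(f,[[.491,-.192,.03],[.6,-.188,.05]]);print(c)"
```

```text
t 40.1 p [ 473.3 -104.2  216. ] yaw 93.1 open 38.7 F [-0.7 -0.5 -0.8] ff 61.8
blob n 4726 c [ 2.6 -1. ] size [114.5  51.1] ang 0.3 yrange [-25.3  23.5]
chips []
[(array([234., 219.]), 0.64, array([ 485.8, -188.1,   27. ]))]
[[229.35815082 224.52147595]
 [231.30169063 329.59733728]]
```

```bash
python3 -c "
import cv2
i=cv2.imread('pics/w15.png')
cv2.imwrite('pics/w15c.png',cv2.resize(i[140:400,150:400],None,fx=2.3,fy=2.3,interpolation=cv2.INTER_CUBIC))"
```

```text
(no output)
```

View pics/w15c.png

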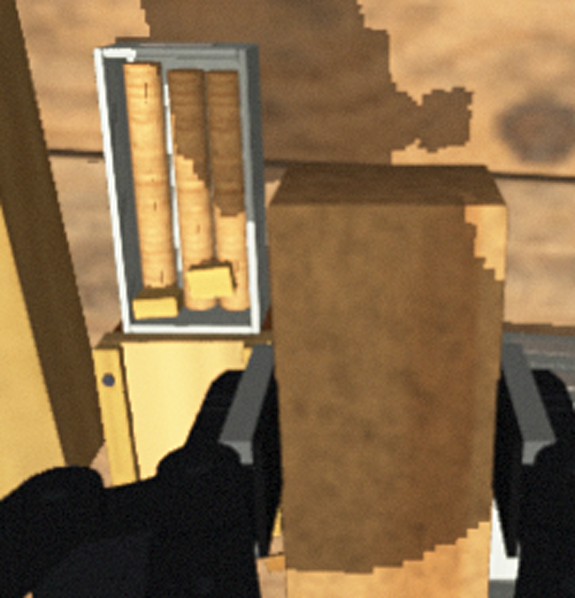

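```bash
python3 -c "
from h import *
plan([(475,20,120,90,30),(475,20,14,90,30,30,2),(475,20,10,90,30,2)],45)"
```

```text
[[[-1.6,31.4,23.6],[0.0,0.0,0.013],30],[[-3.3,62.9,47.3],[0.0,0.001,0.025],30],[[-4.9,94.3,70.9],[0.0,0.001,0.038],30],[[-6.5,125.8,94.5],[0.0,0.001,0.051],30],[[-6.5,125.8,121.0],[0.0,0.001,0.051],30]]
[[[0.0,0.0,26.5],[0.0,0.0,0.0],30],[[0.0,0.0,53.0],[0.0,0.0,0.0],30],[[0.0,0.0,79.5],[0.0,0.0,0.0],30],[[0.0,0.0,79.5],[0.0,0.0,0.0],30],[[0.0,0.0,79.5],[0.0,0.0,0.0],30]]
[[[0.0,0.0,2.0],[0.0,0.0,0.0],30],[[0.0,0.0,4.0],[0.0,0.0,0.0],30],[[0.0,0.0,4.0],[0.0,0.0,0.0],30],[[0.0,0.0,4.0],[0.0,0.0,0.0],30],[[0.0,0.0,4.0],[0.0,0.0,0.0],30]]
```

send_rows --deltas '[[[-2, 31, 24], [0, 0, 0.013], 30], [[-3, 63, 47], [0, 0, 0.025], 30], [[-5, 94, 71], [0, 0, 0.038], 30], [[-6.5, 126, 94], [0, 0, 0.051], 30], [[-6.5, 126, 121], [0, 0, 0.051], 30]]'

```text
t: 40.8
eef_pos: [0.4758, 0.027, 0.0925]
tool_rot: [-0.011, 3.138, 0.008]
ft_force: [0.5, -0.4, -1.2]
opening: 0.0388
finger_force: 61.8
```

send_rows --deltas '[[[0, 0, 26], [0, 0, 0], 30], [[0, 0, 53], [0, 0, 0], 30], [[0, 0, 76], [0, 0, 0], 30], [[0, 0, 80], [0, 0, 0], 30], [[0, 0, 80], [0, 0, 0], 30]]'

```text
t: 41.3
eef_pos: [0.4738, 0.0209, 0.0127]
tool_rot: [0.002, -3.141, 0.001]
ft_force: [-0.2, 0.3, -1.2]
opening: 0.0389
finger_force: 61.7
```

send_rows --deltas '[[[0, 0, 1.5], [0, 0, 0], 30], [[0, 0, 3], [0, 0, 0], 30], [[0, 0, 4.5], [0, 0, 0], 30], [[0, 0, 4.5], [0, 0, 0], 30], [[0, 0, 4.5], [0, 0, 0], 30]]'

```text
t: 41.8
eef_pos: [0.4742, 0.0211, 0.0102]
tool_rot: [-0.001, 3.139, 0.0]
ft_force: [-1.0, 0.5, 6.3]
opening: 0.0387
finger_force: 62.5
```

Contact; release, rise, and return to the tray.

send_rows --deltas '[[[0, 0, -1.5], [0, 0, 0], 30], [[0, 0, -1.5], [0, 0, 0], 85], [[0, 0, -1.5], [0, 0, 0], 85], [[0, 0, -10], [0, 0, 0], 85], [[0, 0, -40], [0, 0, 0], 85]]'

```text
t: 42.3
eef_pos: [0.4721, 0.0213, 0.0482]
tool_rot: [0.004, -3.137, 0.002]
ft_force: [0.2, 0.2, 0.5]
opening: 0.0722
finger_force: 0.0
```

send_rows --deltas '[[[0, 0, -40], [0, 0, 0], 95], [[0, 0, -80], [0, 0, 0], 95], [[0, -45, -100], [0, 0, 0], 95], [[0, -90, -100], [0, 0, 0], 95], [[0, -135, -100], [0, 0, -0.02], 95]]'

```text
t: 42.8
eef_pos: [0.4739, -0.1155, 0.1507]
tool_rot: [-0.035, 3.139, -0.001]
ft_force: [0.9, -0.7, -0.4]
opening: 0.0811
finger_force: 0.0
```

```bash
python3 -c "
from h import *
st(); f=robot.grab_frame('wrist'); save(f,'w16'); np.save('w16.npy',f,allow_pickle=True)
print('tray',rect(f,'tray_top_c',.038)); print('block',rect(f,'block_c',.03))
wood_in_tray(f)
plan([(479,-192.4,110,92.4,100),(479,-192.4,3,92.4,100,25,2)],45)"
```

```text
t 42.8 p [ 473.9 -115.5  150.7] yaw 91.3 open 81.1 F [ 0.9 -0.7 -0.4] ff 0.0
tray [(0.69, array([ 488.4, -188.7,  128.7,   68.3,    2.6]))]
block [(0.92, array([ 4.764e+02,  1.150e+01,  9.350e+01,  5.120e+01, -2.000e-01])), (0.19, array([620.1, -29.9, 109. ,  47.2,  -1.4]))]
blob n 6701 c [ 2.1 -1.2] size [ 51.5 115.3] ang 89.8 yrange [-25.5  23. ]
[[[-2.8,-37.0,19.7],[-0.001,0.0,-0.015],100],[[-5.6,-74.1,39.5],[-0.002,-0.001,-0.029],100],[[-5.6,-74.0,60.9],[-0.002,-0.001,-0.029],100],[[-5.6,-74.0,82.3],[-0.002,-0.001,-0.029],100],[[-5.6,-73.9,103.7],[-0.002,-0.001,-0.029],100]]
[[[0.0,0.0,21.4],[0.0,0.0,0.0],100],[[0.0,0.0,42.8],[0.0,0.0,0.0],100],[[0.0,0.0,42.8],[0.0,0.0,0.0],100],[[0.0,0.0,42.8],[0.0,0.0,0.0],100],[[0.0,0.0,42.8],[0.0,0.0,0.0],100]]
```

send_rows --deltas '[[[-9, -38, 20], [0, 0, -0.01], 100], [[-17.5, -75, 39], [0, 0, -0.02], 100], [[-17.5, -75, 60], [0, 0, -0.02], 100], [[-17.5, -75, 80], [0, 0, -0.02], 100], [[-17.5, -75, 100], [0, 0, -0.02], 100]]'

```text
t: 43.45
eef_pos: [0.4931, -0.1869, 0.0486]
tool_rot: [-0.067, 3.14, 0.002]
ft_force: [0.5, -1.2, 0.2]
opening: 0.0857
finger_force: 0.0
```

send_rows --deltas '[[[0, 0, 0], [0, 0, 0], 100], [[0, 0, 20], [0, 0, 0], 100], [[0, 0, 35], [0, 0, 0], 100], [[0, 0, 46], [0, 0, 0], 100], [[0, 0, 46], [0, 0, 0], 100]]'

```text
t: 43.95
eef_pos: [0.4926, -0.1874, 0.0028]
tool_rot: [0.067, -3.14, -0.001]
ft_force: [0.2, 1.0, -0.5]
opening: 0.0856
finger_force: 0.0
```

```bash
python3 -c "
from h import *
st(); print(np.round(robot.read_state()['q'],2))"
```

```text
t 44.0 p [ 492.6 -187.4    2.8] yaw 92.4 open 85.6 F [ 0.2  1.  -0.5] ff 0.0
[ 0.44  0.96 -0.28  1.99  0.82  0.31  1.1 ]
```

send_rows --deltas '[[[0, 0, -40], [0, 0, 0], 100], [[0, 0, -80], [0, 0, 0], 100], [[5, 20, -120], [0, 0, 0], 100], [[10, 60, -150], [0, 0, 0], 100], [[15, 105, -170], [0, 0, 0.02], 100]]'

```text
t: 44.45
eef_pos: [0.4741, -0.0839, 0.1762]
tool_rot: [-0.027, 3.137, -0.001]
ft_force: [1.7, 1.2, 0.3]
opening: 0.0856
finger_force: 0.0
```

send_rows --deltas '[[[5, 48, -10], [0, 0, 0.02], 100], [[10, 96, -20], [0, 0, 0.02], 100], [[15, 144, -30], [0, 0, 0.02], 100], [[20, 192, -40], [0, 0, 0.02], 100], [[25, 240, -50], [0, 0, 0.02], 100]]'

```text
t: 44.95
eef_pos: [0.4425, 0.1574, 0.2248]
tool_rot: [-0.003, 3.14, 0.0]
ft_force: [1.1, -0.2, -0.1]
opening: 0.0854
finger_force: 0.0
```

send_rows --deltas '[[[3, 48, -10], [0, 0, 0], 100], [[6, 96, -20], [0, 0, 0], 100], [[10, 144, -30], [0, 0, 0], 100], [[15, 150, -35], [0, 0, 0], 100], [[15, 150, -35], [0, 0, 0], 100]]'

```text
t: 45.45
eef_pos: [0.4267, 0.3078, 0.2598]
tool_rot: [-0.01, 3.14, 0.004]
ft_force: [0.3, -0.0, 0.1]
opening: 0.0855
finger_force: 0.0
```

```bash
python3 - <<'E'
from h import *
st(); f=robot.grab_frame('wrist'); save(f,'w17'); np.save('w17.npy',f,allow_pickle=True)
fs={'w':f,'sc':robot.grab_frame('scene'),'si':robot.grab_frame('side')}
for t,z in(("drawer_in",.020),("drawer_bar",.046)):
    o=[]
    for n,g in fs.items():
        L=robot.landmark_of(t,g)
        if L: print(t,n,np.round(L[0]['uv']),round(L[0]['score'],2),(at_z(g,L[0]['uv'],z)*1000).round(1)); o.append((g,L[0]['uv']))
    if len(o)>1: x,e=tri(o); print(' tri',(x*1000).round(1),np.round(e,4))
m=robot.masks_of("drawer_in",f)
for q in m[:3]: print(round(q['score'],2),q['box'],q['region'].sum())
m=robot.masks_of("drawer_bar",f)
for q in m[:3]: print('bar',round(q['score'],2),q['box'],q['region'].sum())
print('bar rect',rect(f,"drawer_bar",.046)); print('drawer',rect(f,"drawer_in",.034))
print(proj(f,[[.493,.346,.02],[.37,.343,.046]]))
E
```

```text
t 45.5 p [426.7 307.8 259.8] yaw 90.4 open 85.5 F [ 0.3 -0.   0.1] ff 0.0
drawer_in w [361. 260.] 0.86 [498.6 362.3  20. ]
drawer_in sc [183. 203.] 0.75 [491.4 355.5  20. ]
drawer_in si [218. 194.] 0.73 [499.9 361.5  20. ]
 tri [497.7 361.6  17.6] [0.002  0.0051 0.0033]
drawer_bar w [383. 164.] 0.93 [382.1 376.   46. ]
drawer_bar sc [143. 216.] 0.71 [391.2 366.7  46. ]
drawer_bar si [174. 196.] 0.68 [382.  374.4  46. ]
 tri [385.8 374.6  43.3] [0.004  0.0078 0.004 ]
0.61 [285.3, 152.9, 467.1, 321.0] 20285
0.5 [31.5, 295.1, 100.8, 366.1] 1677
bar 0.81 [289.2, 154.6, 469.9, 323.7] 19836
bar rect [(0.81, array([469.6, 371.4, 191.8, 186.5,  84.2]))]
drawer [(0.61, array([474.1, 373.8, 198.4, 195. ,  84.3])), (0.5, array([593.5, -12.4,  98.3,  78.3,  -1.7]))]
[[348.1290916  255.61067638]
 [351.42733414 151.9098796 ]]
```

```bash
python3 - <<'E'
from h import *
f=np.load('w17.npy',allow_pickle=True).item(); hsv=cv2.cvtColor(f["img"],cv2.COLOR_BGR2HSV)
C=np.array([.498,.3615]);a=np.radians(-6.2);X=np.array([np.cos(a),np.sin(a)]);Y=np.array([-X[1],X[0]])
for lat in(-.04,0,.04):
    print("lat",lat)
    for s in np.arange(-.13,.13,.006):
        p=proj(f,[[*(C+X*s+Y*lat),.02]])[0]; u,v=p.round().astype(int)
        if not(1<u<638 and 1<v<478): continue
        zz=at_z(f,(u,v),.083)[:2]-C
        print(int(s*1000),(u,v),hsv[v-1:v+2,u-1:u+2].reshape(-1,3).mean(0).round().astype(int).tolist(),"s@83:",int(zz@X*1000),end=" | ")
    print()
E
```

```text
lat -0.04
-130 (np.int64(343), np.int64(145)) [15, 131, 197] s@83: -132 | -124 (np.int64(342), np.int64(151)) [15, 137, 129] s@83: -126 | -118 (np.int64(341), np.int64(156)) [20, 13, 166] s@83: -122 | -111 (np.int64(340), np.int64(162)) [21, 13, 180] s@83: -116 | -105 (np.int64(340), np.int64(167)) [15, 97, 120] s@83: -112 | -99 (np.int64(339), np.int64(173)) [15, 100, 106] s@83: -106 | -93 (np.int64(338), np.int64(178)) [14, 115, 94] s@83: -102 | -87 (np.int64(338), np.int64(183)) [15, 97, 91] s@83: -97 | -81 (np.int64(337), np.int64(189)) [13, 128, 76] s@83: -91 | -75 (np.int64(336), np.int64(194)) [12, 185, 62] s@83: -86 | -69 (np.int64(336), np.int64(199)) [13, 196, 80] s@83: -82 | -63 (np.int64(335), np.int64(204)) [13, 196, 105] s@83: -77 | -57 (np.int64(334), np.int64(209)) [16, 150, 167] s@83: -72 | -51 (np.int64(334), np.int64(214)) [18, 129, 221] s@83: -67 | -45 (np.int64(333), np.int64(219)) [19, 129, 220] s@83: -62 | -39 (np.int64(332), np.int64(224)) [18, 129, 217] s@83: -57 | -33 (np.int64(332), np.int64(229)) [19, 129, 225] s@83: -52 | -27 (np.int64(331), np.int64(234)
[... 6297 characters left out ...]
int64(308)) [19, 130, 196] s@83: 28 | 68 (np.int64(384), np.int64(312)) [17, 136, 81] s@83: 33 | 74 (np.int64(383), np.int64(316)) [17, 139, 112] s@83: 37 | 80 (np.int64(382), np.int64(320)) [17, 141, 129] s@83: 42 | 86 (np.int64(381), np.int64(324)) [18, 139, 126] s@83: 47 | 92 (np.int64(380), np.int64(328)) [17, 137, 117] s@83: 52 | 98 (np.int64(379), np.int64(332)) [17, 136, 127] s@83: 58 | 104 (np.int64(379), np.int64(336)) [17, 140, 97] s@83: 63 | 110 (np.int64(378), np.int64(340)) [19, 127, 228] s@83: 68 | 116 (np.int64(377), np.int64(344)) [19, 128, 228] s@83: 73 | 122 (np.int64(376), np.int64(348)) [20, 124, 231] s@83: 78 | 128 (np.int64(376), np.int64(352)) [21, 119, 239] s@83: 83 |
```

```bash
python3 -c "
from h import *
plan([(470,-60,240,91,100),(491.5,-191.9,120,92.4,100),(491.5,-191.9,3,92.4,100,30,2)],48)"
```

```text
[[[-5.2,-45.6,2.3],[0.0,0.0,-0.002],100],[[-10.4,-91.3,4.5],[0.0,0.0,-0.004],100],[[-15.5,-136.9,6.8],[0.0,0.0,-0.006],100],[[-20.7,-182.6,9.0],[0.0,0.0,-0.008],100],[[-25.9,-228.2,11.3],[0.0,0.0,-0.01],100]]
[[[-4.7,-45.7,2.2],[0.0,0.0,-0.002],100],[[-9.4,-91.4,4.5],[0.0,0.0,-0.004],100],[[-14.2,-137.1,6.7],[0.0,0.0,-0.006],100],[[-19.2,-170.2,36.7],[0.0,0.0,-0.013],100],[[-24.2,-203.2,66.7],[0.0,0.0,-0.019],100]]
[[[-4.4,-33.1,30.0],[0.0,0.0,-0.006],100],[[-8.8,-66.3,60.0],[0.0,0.0,-0.012],100],[[-8.8,-66.3,89.3],[0.0,0.0,-0.012],100],[[-8.8,-66.3,118.5],[0.0,0.0,-0.012],100],[[-8.8,-66.3,147.8],[0.0,0.0,-0.012],100]]
[[[0.0,0.0,29.2],[0.0,0.0,0.0],100],[[0.0,0.0,29.2],[0.0,0.0,0.0],100],[[0.0,0.0,29.2],[0.0,0.0,0.0],100],[[0.0,0.0,29.2],[0.0,0.0,0.0],100],[[0.0,0.0,29.2],[0.0,0.0,0.0],100]]
```

send_rows --deltas '[[[-5, -46, 2], [0, 0, 0], 100], [[-10, -91, 4], [0, 0, 0], 100], [[-15.5, -137, 7], [0, 0, 0], 100], [[-21, -182, 9], [0, 0, -0.01], 100], [[-26, -228, 11], [0, 0, -0.01], 100]]'

```text
t: 46.6
eef_pos: [0.4546, 0.0758, 0.2471]
tool_rot: [-0.019, 3.141, 0.0]
ft_force: [1.0, 0.4, -0.2]
opening: 0.0855
finger_force: 0.0
```

send_rows --deltas '[[[-5, -46, 2], [0, 0, 0], 100], [[-9.5, -91, 4], [0, 0, 0], 100], [[-14, -137, 7], [0, 0, -0.006], 100], [[-19, -170, 37], [0, 0, -0.013], 100], [[-24, -203, 67], [0, 0, -0.019], 100]]'

```text
t: 47.1
eef_pos: [0.4816, -0.1275, 0.18]
tool_rot: [-0.045, 3.138, -0.001]
ft_force: [0.2, -0.0, -0.3]
opening: 0.0851
finger_force: 0.0
```

send_rows --deltas '[[[-4, -33, 30], [0, 0, -0.006], 100], [[-9, -66, 60], [0, 0, -0.012], 100], [[-9, -66, 89], [0, 0, -0.012], 100], [[-9, -66, 100], [0, 0, -0.012], 100], [[-9, -66, 100], [0, 0, -0.012], 100]]'

```text
t: 47.6
eef_pos: [0.4909, -0.1899, 0.079]
tool_rot: [0.069, -3.138, -0.002]
ft_force: [-0.3, -0.3, 0.3]
opening: 0.0852
finger_force: 0.0
```

```bash
python3 -c "
from h import *
st(); plan([(491.5,-191.9,50,92.4,100),(491.5,-191.9,3,92.4,100,20,2)],48)"
```

```text
t 47.6 p [ 490.9 -189.9   79. ] yaw 92.5 open 85.2 F [-0.3 -0.3  0.3] ff 0.0
[[[-0.6,-2.1,29.0],[0.002,-0.003,0.002],100],[[-0.6,-2.1,44.7],[0.002,-0.003,0.002],100],[[-0.6,-2.1,60.4],[0.002,-0.003,0.002],100],[[-0.7,-2.2,76.0],[0.002,-0.003,0.002],100],[[-0.7,-2.2,76.0],[0.002,-0.003,0.002],100]]
[[[0.0,0.0,0.0],[0.0,0.0,0.0],100],[[0.0,0.0,0.0],[0.0,0.0,0.0],100],[[0.0,0.0,0.0],[0.0,0.0,0.0],100],[[0.0,0.0,0.0],[0.0,0.0,0.0],100],[[0.0,0.0,0.0],[0.0,0.0,0.0],100]]
```

send_rows --deltas '[[[0, -2, 25], [0, 0, 0], 100], [[0, -2, 45], [0, 0, 0], 100], [[0, -2, 62], [0, 0, 0], 100], [[0, -2, 75], [0, 0, 0], 100], [[0, -2, 75], [0, 0, 0], 100]]'

```text
t: 48.1
eef_pos: [0.4923, -0.1917, 0.0054]
tool_rot: [-0.07, 3.141, 0.001]
ft_force: [-0.5, 0.0, -0.6]
opening: 0.0856
finger_force: 0.0
```

send_rows --deltas '[[[0, 0, 0], [0, 0, 0], 100], [[0, 0, 0], [0, 0, 0], 50], [[0, 0, 0], [0, 0, 0], 50], [[0, 0, 0], [0, 0, 0], 50], [[0, 0, 0], [0, 0, 0], 50]]' --squeeze 80

```text
t: 48.6
eef_pos: [0.4926, -0.1929, 0.0066]
tool_rot: [-0.067, 3.139, -0.0]
ft_force: [-1.2, 1.6, 8.0]
opening: 0.0608
finger_force: 87.3
```

send_rows --deltas '[[[0, 0, -4], [0, 0, 0], 50], [[3, 0, -10], [0, 0, 0], 50], [[6, 0, -20], [0, 0, 0], 50], [[6, 0, -40], [0, 0, 0], 50], [[6, 0, -60], [0, 0, 0], 50]]'

```text
t: 49.1
eef_pos: [0.4848, -0.1934, 0.066]
tool_rot: [0.066, -3.139, -0.0]
ft_force: [0.3, 0.2, -2.7]
opening: 0.061
finger_force: 87.0
```

```bash
python3 -c "
from h import *
st(); plan([(480,-185,110,92.4,50),(475,0,130,60,50),(470,300,140,0,50),(480,358,140,-6.2,50,30,3)],32)"
```

```text
t 49.1 p [ 484.8 -193.4   66. ] yaw 92.4 open 61.0 F [ 0.3  0.2 -2.7] ff 87.0
[[[2.2,4.3,-22.0],[0.0,-0.001,0.0],50],[[4.5,8.6,-44.0],[0.0,-0.002,0.0],50],[[4.0,39.5,-47.3],[0.0,-0.002,0.095],50],[[3.6,70.3,-50.7],[0.0,-0.002,0.189],50],[[3.1,101.1,-54.0],[0.0,-0.002,0.283],50]]
[[[8.2,29.8,-3.3],[0.0,0.0,0.094],50],[[16.3,59.5,-6.7],[0.0,0.0,0.189],50],[[24.5,89.3,-10.0],[0.0,0.0,0.283],50],[[32.1,118.3,-11.0],[0.0,0.0,0.388],50],[[39.8,147.3,-12.0],[0.0,0.0,0.492],50]]
[[[20.4,22.0,-1.0],[0.0,0.0,0.105],50],[[40.9,43.9,-2.0],[0.0,0.0,0.21],50],[[61.3,65.9,-3.0],[0.0,0.0,0.314],50],[[81.7,87.9,-4.0],[0.0,0.0,0.419],50],[[102.2,109.8,-5.0],[0.0,0.0,0.524],50]]
[[[28.7,8.8,-1.0],[0.0,0.0,0.105],50],[[57.4,17.6,-2.0],[0.0,0.0,0.209],50],[[86.1,26.4,-3.1],[0.0,0.0,0.314],50],[[112.1,40.1,-3.1],[0.0,0.0,0.368],50],[[138.1,53.9,-3.1],[0.0,0.0,0.422],50]]
[[[0.0,-0.1,0.0],[0.0,0.0,0.0],50],[[0.0,-0.1,0.0],[0.0,0.0,0.0],50],[[0.0,-0.1,0.0],[0.0,0.0,0.0],50],[[0.0,-0.1,0.0],[0.0,0.0,0.0],50],[[0.0,-0.1,0.0],[0.0,0.0,0.0],50]]
```

send_rows --deltas '[[[2, 4, -22], [0, 0, 0], 50], [[4, 9, -44], [0, 0, 0], 50], [[4, 39, -47], [0, 0, 0.095], 50], [[4, 70, -51], [0, 0, 0.189], 50], [[3, 101, -54], [0, 0, 0.283], 50]]'

```text
t: 49.6
eef_pos: [0.4778, -0.092, 0.12]
tool_rot: [0.385, 3.118, -0.0]
ft_force: [-0.7, 0.1, -2.5]
opening: 0.0609
finger_force: 87.2
```

send_rows --deltas '[[[8, 30, -3], [0, 0, 0.094], 50], [[16, 60, -7], [0, 0, 0.189], 50], [[24, 89, -10], [0, 0, 0.283], 50], [[32, 118, -11], [0, 0, 0.388], 50], [[40, 147, -12], [0, 0, 0.492], 50]]'

```text
t: 50.1
eef_pos: [0.4741, 0.0608, 0.1318]
tool_rot: [-1.132, -2.93, -0.0]
ft_force: [-0.1, 0.1, -2.5]
opening: 0.0608
finger_force: 87.2
```

send_rows --deltas '[[[20, 22, -1], [0, 0, 0.105], 50], [[41, 44, -2], [0, 0, 0.21], 50], [[61, 66, -3], [0, 0, 0.314], 50], [[82, 88, -4], [0, 0, 0.419], 50], [[102, 110, -5], [0, 0, 0.524], 50]]'

```text
t: 50.6
eef_pos: [0.4715, 0.2109, 0.1367]
tool_rot: [-1.851, -2.537, 0.0]
ft_force: [-0.1, -0.1, -2.4]
opening: 0.061
finger_force: 87.2
```

send_rows --deltas '[[[29, 9, -1], [0, 0, 0.105], 50], [[57, 18, -2], [0, 0, 0.209], 50], [[86, 26, -3], [0, 0, 0.314], 50], [[112, 40, -3], [0, 0, 0.368], 50], [[138, 54, -3], [0, 0, 0.422], 50]]'

```text
t: 51.1
eef_pos: [0.48, 0.3588, 0.1396]
tool_rot: [-2.339, -2.096, 0.002]
ft_force: [0.8, -0.4, -2.8]
opening: 0.0609
finger_force: 87.2
```

send_rows --deltas '[[[0, 0, 0], [0, 0, 0], 50], [[0, 0, 0], [0, 0, 0], 50], [[0, 0, 0], [0, 0, 0], 50], [[0, 0, 0], [0, 0, 0], 50], [[0, 0, 0], [0, 0, 0], 50]]'

```text
t: 51.6
eef_pos: [0.4813, 0.3565, 0.1392]
tool_rot: [2.34, 2.097, -0.001]
ft_force: [0.6, 0.6, -2.8]
opening: 0.0609
finger_force: 87.2
```

```bash
python3 -c "
from h import *
st(); print(np.round(robot.read_state()['q'],2)); f=robot.grab_frame('wrist'); save(f,'w18')
for t,z in(('drawer_in',.02),('drawer_bar',.046)): print(t,[((at_z(f,q['uv'],z)*1000).round(1),round(q['score'],2)) for q in robot.landmark_of(t,f)])
print('tray',rect(f,'tray_top_c',.173))
plan([(496,361.5,90,-6.2,50,20),(496,361.5,50,-6.2,50,20,2)])"
```

```text
t 51.6 p [481.3 356.5 139.2] yaw -6.3 open 60.9 F [ 0.6  0.6 -2.8] ff 87.2
[-0.8   0.78  0.14  1.74 -0.17  0.64 -0.66]
drawer_in []
drawer_bar [(array([380.8, 374.1,  46. ]), 0.62)]
tray [(0.92, array([483.5, 373.8, 103.4,  60.9,  83.8]))]
[[[1.9,4.7,16.4],[0.0,0.0,0.0],50],[[3.8,9.5,32.8],[0.0,0.0,0.0],50],[[5.7,14.2,49.2],[0.0,0.0,0.0],50],[[5.7,14.2,69.2],[0.0,0.0,0.0],50],[[5.7,14.2,89.2],[0.0,0.0,0.0],50]]
[[[0.0,0.0,0.0],[0.0,0.0,0.0],50],[[0.0,0.0,0.0],[0.0,0.0,0.0],50],[[0.0,0.0,0.0],[0.0,0.0,0.0],50],[[0.0,0.0,0.0],[0.0,0.0,0.0],50],[[0.0,0.0,0.0],[0.0,0.0,0.0],50]]
```

send_rows --deltas '[[[3, 6, 15], [0, 0, 0], 50], [[6.5, 11.5, 33], [0, 0, 0], 50], [[6.5, 11.5, 50], [0, 0, 0], 50], [[6.5, 11.5, 68], [0, 0, 0], 50], [[6.5, 11.5, 80], [0, 0, 0], 50]]'

```text
t: 52.3
eef_pos: [0.4929, 0.3625, 0.0568]
tool_rot: [-2.338, -2.098, 0.003]
ft_force: [-0.0, 0.3, -2.9]
opening: 0.0604
finger_force: 87.4
```

send_rows --deltas '[[[0, 0, 6], [0, 0, 0], 50], [[0, 0, 14], [0, 0, 0], 50], [[0, 0, 21], [0, 0, 0], 50], [[0, 0, 27], [0, 0, 0], 50], [[0, 0, 31], [0, 0, 0], 50]]'

```text
t: 52.8
eef_pos: [0.4934, 0.3629, 0.0278]
tool_rot: [-2.338, -2.098, -0.0]
ft_force: [-0.9, 0.5, -2.2]
opening: 0.061
finger_force: 87.4
```

send_rows --deltas '[[[0, 0, 1], [0, 0, 0], 50], [[0, 0, 2], [0, 0, 0], 50], [[0, 0, 3], [0, 0, 0], 50], [[0, 0, 3], [0, 0, 0], 50], [[0, 0, 3], [0, 0, 0], 50]]'

```text
t: 53.3
eef_pos: [0.494, 0.3628, 0.0266]
tool_rot: [2.338, 2.098, 0.002]
ft_force: [-1.9, -1.0, 6.5]
opening: 0.0608
finger_force: 88.4
```

send_rows --deltas '[[[0, 0, -1], [0, 0, 0], 50], [[0, 0, -1], [0, 0, 0], 90], [[0, 0, -1], [0, 0, 0], 90], [[0, 0, -1], [0, 0, 0], 90], [[0, 0, -6], [0, 0, 0], 90]]'

```text
t: 53.8
eef_pos: [0.4929, 0.3627, 0.0307]
tool_rot: [-2.338, -2.098, 0.002]
ft_force: [-0.4, 0.3, 0.2]
opening: 0.0767
finger_force: 0.0
```

send_rows --deltas '[[[0, 0, -20], [0, 0, 0], 90], [[0, 0, -50], [0, 0, 0], 90], [[0, 0, -90], [0, 0, 0], 90], [[0, 0, -130], [0, 0, 0], 90], [[0, 0, -130], [0, 0, 0], 90]]'

```text
t: 54.3
eef_pos: [0.4969, 0.365, 0.1671]
tool_rot: [2.338, 2.097, 0.018]
ft_force: [0.5, 0.7, -0.0]
opening: 0.0768
finger_force: 0.0
```

```bash
python3 -c "
from h import *
st(); f=robot.grab_frame('wrist'); save(f,'w19'); np.save('w19.npy',f,allow_pickle=True)
for t,z in(('drawer_in',.02),('drawer_bar',.046),('tray_top_c',.039),('chip1_c',.045),('dowel1_c',.035)): print(t,[((at_z(f,q['uv'],z)*1000).round(1),round(q['score'],2)) for q in robot.landmark_of(t,f)])
print('tray',rect(f,'tray_top_c',.058))
wood_in_tray(f,(493.5,362.5),-96.3,.0345)
plan([(400,372,160,30,20),(352,378,150,83.8,0),(352,378,38,83.8,0,25,2)],35)"
```

```text
t 54.3 p [496.9 365.  167.1] yaw -6.2 open 76.8 F [ 0.5  0.7 -0. ] ff 0.0
drawer_in []
drawer_bar [(array([383. , 375.9,  46. ]), 0.64)]
tray_top_c [(array([507. , 368.5,  39. ]), 0.19)]
chip1_c [(array([492.3, 329.5,  45. ]), 0.33)]
dowel1_c [(array([490.2, 370.1,  35. ]), 0.74)]
tray [(0.81, array([494.3, 366.9, 128. ,  62.2,  83.6])), (0.5, array([472. , 361.2, 187.5, 185.1,  83.9]))]
blob n 7415 c [-0.2 -2.6] size [ 48.5 117.2] ang 90.0 yrange [-25.7  20.5]
[[[-0.1,-18.6,0.0],[0.0,0.0,-0.126],20],[[-0.2,-37.2,0.0],[-0.001,0.0,-0.253],20],[[-0.3,-55.8,0.0],[-0.001,0.001,-0.379],20],[[-0.3,-74.4,0.0],[-0.002,0.001,-0.505],20],[[-0.4,-93.1,0.0],[-0.002,0.001,-0.631],20]]
[[[4.1,-5.5,1.4],[0.0,0.0,-0.135],0],[[8.3,-11.0,2.8],[0.0,0.0,-0.269],0],[[12.5,-16.5,4.3],[0.0,0.0,-0.403],0],[[16.6,-22.0,5.7],[0.0,0.0,-0.537],0],[[20.8,-27.5,7.1],[0.0,0.0,-0.671],0]]
[[[6.7,-1.8,1.5],[0.0,0.0,-0.134],0],[[13.4,-3.5,2.9],[0.0,0.0,-0.268],0],[[13.4,-3.5,25.3],[0.0,0.0,-0.268],0],[[13.4,-3.5,47.7],[0.0,0.0,-0.268],0],[[13.4,-3.5,70.1],[0.0,0.0,-0.268],0]]
[[[0.0,0.0,22.4],[0.0,0.0,0.0],0],[[-0.1,0.0,44.8],[0.0,0.0,0.0],0],[[-0.1,0.0,44.8],[0.0,0.0,0.0],0],[[-0.1,0.0,44.8],[0.0,0.0,0.0],0],[[-0.1,0.0,44.8],[0.0,0.0,0.0],0]]
```

send_rows --deltas '[[[0, -30, 0], [0, 0, 0], 40], [[0, -65, 0], [0, 0, 0], 0], [[0, -100, 0], [0, 0, 0], 0], [[0, -130, 0], [0, 0, 0], 0], [[0, -148, 0], [0, 0, 0], 0]]'

```text
t: 55.15
eef_pos: [0.3429, 0.3788, 0.1603]
tool_rot: [-2.335, -2.101, 0.005]
ft_force: [0.5, 0.3, 0.1]
opening: 0.0035
finger_force: 0.0
```

send_rows --deltas '[[[0, 0, 10], [0, 0, 0], 0], [[0, 0, 40], [0, 0, 0], 0], [[0, 0, 75], [0, 0, 0], 0], [[0, 0, 105], [0, 0, 0], 0], [[0, 0, 125], [0, 0, 0], 0]]'

```text
t: 55.65
eef_pos: [0.3468, 0.3776, 0.0331]
tool_rot: [2.339, 2.096, -0.004]
ft_force: [0.2, -1.0, 0.0]
opening: -0.0003
finger_force: 0.0
```

```bash
python3 -c "
from h import *
st()"
```

```text
t 55.6 p [346.8 377.6  33.1] yaw -6.3 open -0.3 F [ 0.2 -1.   0. ] ff 0.0
```

send_rows --deltas '[[[0, 4, 0], [0, 0, 0], 0], [[0, 8, 0], [0, 0, 0], 0], [[0, 13, 0], [0, 0, 0], 0], [[0, 18, 0], [0, 0, 0], 0], [[0, 24, 0], [0, 0, 0], 0]]'

```text
t: 56.15
eef_pos: [0.3702, 0.3768, 0.037]
tool_rot: [-2.337, -2.098, -0.001]
ft_force: [-2.7, -0.3, 3.8]
opening: -0.0002
finger_force: 1.4
```

send_rows --deltas '[[[0, 7, 0], [0, 0, 0], 0], [[0, 14, 0], [0, 0, 0], 0], [[0, 21, 0], [0, 0, 0], 0], [[0, 28, 0], [0, 0, 0], 0], [[0, 35, 0], [0, 0, 0], 0]]'

```text
t: 56.65
eef_pos: [0.4055, 0.3726, 0.0361]
tool_rot: [-2.338, -2.098, -0.0]
ft_force: [-2.0, 0.7, 1.7]
opening: 0.0001
finger_force: 1.2
```

send_rows --deltas '[[[0, 7, 0], [0, 0, 0], 0], [[0, 14, 0], [0, 0, 0], 0], [[0, 21, 0], [0, 0, 0], 0], [[0, 28, 0], [0, 0, 0], 0], [[0, 35, 0], [0, 0, 0], 0]]'

```text
t: 57.15
eef_pos: [0.4402, 0.3687, 0.036]
tool_rot: [-2.338, -2.098, 0.0]
ft_force: [-1.6, 1.1, 1.3]
opening: -0.0005
finger_force: 1.0
```

send_rows --deltas '[[[0, 7, 0], [0, 0, 0], 0], [[0, 14, 0], [0, 0, 0], 0], [[0, 21, 0], [0, 0, 0], 0], [[0, 28, 0], [0, 0, 0], 0], [[0, 35, 0], [0, 0, 0], 0]]'

```text
t: 57.65
eef_pos: [0.4749, 0.3649, 0.036]
tool_rot: [-2.338, -2.098, 0.0]
ft_force: [-1.8, 1.7, 0.8]
opening: -0.0001
finger_force: 1.0
```

send_rows --deltas '[[[0, 6, 0], [0, 0, 0], 0], [[0, 11, 0], [0, 0, 0], 0], [[0, 16, 0], [0, 0, 0], 0], [[0, 20, 0], [0, 0, 0], 0], [[0, 24, 0], [0, 0, 0], 0]]'

```text
t: 58.15
eef_pos: [0.4985, 0.3622, 0.0361]
tool_rot: [-2.338, -2.098, 0.0]
ft_force: [-0.8, 0.5, 0.7]
opening: -0.0001
finger_force: 0.9
```

send_rows --deltas '[[[0, 3, 0], [0, 0, 0], 0], [[0, 6, 0], [0, 0, 0], 0], [[0, 8, 0], [0, 0, 0], 0], [[0, 10, 0], [0, 0, 0], 0], [[0, 12, 0], [0, 0, 0], 0]]'

```text
t: 58.65
eef_pos: [0.509, 0.3612, 0.036]
tool_rot: [-2.337, -2.098, 0.003]
ft_force: [-6.0, 1.3, 3.9]
opening: -0.0003
finger_force: 3.3
```

send_rows --deltas '[[[0, 2, 0], [0, 0, 0], 0], [[0, 4, 0], [0, 0, 0], 0], [[0, 5, 0], [0, 0, 0], 0], [[0, 5, 0], [0, 0, 0], 0], [[0, 5, 0], [0, 0, 0], 0]]'

```text
t: 59.15
eef_pos: [0.5091, 0.3611, 0.0357]
tool_rot: [-2.331, -2.097, 0.014]
ft_force: [-11.3, 2.6, 7.6]
opening: -0.0002
finger_force: 6.4
```

send_rows --deltas '[[[0, -8, 0], [0, 0, 0], 0], [[0, -25, 0], [0, 0, 0], 0], [[0, -50, -10], [0, 0, 0], 0], [[0, -75, -50], [0, 0, 0], 0], [[0, -100, -95], [0, 0, 0], 0]]'

```text
t: 59.65
eef_pos: [0.416, 0.3701, 0.1298]
tool_rot: [2.338, 2.096, -0.003]
ft_force: [1.0, 0.3, 1.1]
opening: -0.0
finger_force: 0.0
```

send_rows --deltas '[[[0, 0, -45], [0, 0, 0], 30], [[0, 0, -90], [0, 0, 0], 30], [[0, 0, -110], [0, 0, 0], 30], [[0, 0, -110], [0, 0, 0], 30], [[0, 0, -110], [0, 0, 0], 30]]'

```text
t: 60.15
eef_pos: [0.4172, 0.3708, 0.24]
tool_rot: [2.339, 2.097, 0.002]
ft_force: [-0.6, -0.5, -0.8]
opening: 0.0256
finger_force: 0.0
```

```bash
python3 - <<'E'
from h import *
st(); fs={n:robot.grab_frame(n) for n in('wrist','scene','side')}
for n,f in fs.items():
    save(f,'end_'+n)
    for t,z in(('drawer_bar',.046),('block_c',.015),('tray_mid_c',.052),('drawer_in',.02),('wax',0),('hinge',0)): print(n,t,[((at_z(f,q['uv'],z)*1000).round(1).tolist()[:2],round(q['score'],2)) for q in robot.landmark_of(t,f)][:2])
f=fs['wrist']; hsv=cv2.cvtColor(f["img"],cv2.COLOR_BGR2HSV)
C=np.array([.530,.359]);a=np.radians(-6.2);X=np.array([np.cos(a),np.sin(a)])
for s in np.arange(-.02,.06,.003):
    p=proj(f,[[*(C+X*s),.046]])[0].round().astype(int)
    if 0<p[0]<639 and 0<p[1]<479: print(int(round(s*1000)),hsv[p[1],p[0]].tolist(),end=' ')
E
```

```text
t 60.1 p [417.2 370.8 240. ] yaw -6.2 open 25.6 F [-0.6 -0.5 -0.8] ff 0.0
wrist drawer_bar [([527.3, 360.5], 0.71)]
wrist block_c []
wrist tray_mid_c []
wrist drawer_in []
wrist wax []
wrist hinge []
scene drawer_bar [([532.7, 358.5], 0.86)]
scene block_c [([486.9, -2.3], 0.87)]
scene tray_mid_c [([620.9, -29.5], 0.61)]
scene drawer_in []
scene wax [([708.5, -340.2], 0.87)]
scene hinge [([696.1, -248.4], 0.57)]
side drawer_bar [([524.7, 368.6], 0.62)]
side block_c [([492.2, -1.5], 0.91)]
side tray_mid_c [([625.3, -20.8], 0.7)]
side drawer_in []
side wax [([703.3, -330.1], 0.64)]
side hinge [([701.8, -239.6], 0.68)]
-20 [16, 112, 109] -17 [15, 107, 112] -14 [16, 110, 107] -11 [14, 106, 178] -8 [17, 84, 124] -5 [13, 12, 184] -2 [20, 7, 234] 1 [23, 10, 227] 4 [17, 116, 207] 7 [15, 114, 213] 10 [17, 113, 208] 13 [16, 108, 200] 16 [15, 113, 99] 19 [17, 138, 96] 22 [13, 196, 69] 25 [14, 173, 62] 28 [14, 205, 61] 31 [14, 209, 56] 34 [14, 199, 64] 37 [10, 199, 55] 40 [13, 189, 62] 43 [14, 176, 61] 46 [12, 185, 99] 49 [17, 135, 83] 52 [22, 109, 250] 55 [22, 114, 245] 58 [23, 109, 246]
```

```bash
python3 - <<'E'
from h import *
f=robot.grab_frame('wrist'); hsv=cv2.cvtColor(f["img"],cv2.COLOR_BGR2HSV)
C=np.array([.530,.359]);a=np.radians(-6.2);X=np.array([np.cos(a),np.sin(a)]);Y=np.array([-X[1],X[0]])
for lat in(-.025,0,.025):
    bar=[];edge=None
    for s in np.arange(-.02,.06,.0005):
        u,v=proj(f,[[*(C+X*s+Y*lat),.046]])[0].round().astype(int)
        if hsv[v,u,1]<40: bar.append(s*1000)
        u,v=proj(f,[[*(C+X*s+Y*lat),.083]])[0].round().astype(int)
        if edge is None and s>.015 and hsv[v,u,2]>190 and hsv[v,u,0]>16: edge=s*1000
    print(lat,"bar",np.min(bar),np.max(bar),np.mean(bar).round(1),"edge",edge)
E
```

```text
-0.025 bar -6.9999999999999885 3.00000000000002 -2.0 edge 15.00000000000003
0 bar -6.9999999999999885 2.5000000000000195 -2.2 edge 33.00000000000004
0.025 bar -7.499999999999989 3.00000000000002 -2.2 edge 33.00000000000004
```

send_rows --deltas '[[[0, 0, 45], [0, 0, 0], 0], [[0, 0, 90], [0, 0, 0], 0], [[0, 0, 135], [0, 0, 0], 0], [[0, 0, 180], [0, 0, 0], 0], [[0, 0, 202], [0, 0, 0], 0]]'

```text
t: 61.75
eef_pos: [0.4149, 0.37, 0.0344]
tool_rot: [-2.338, -2.098, 0.007]
ft_force: [-0.1, 0.6, -0.3]
opening: -0.0001
finger_force: 0.0
```

send_rows --deltas '[[[0, 20, 0], [0, 0, 0], 0], [[0, 40, 0], [0, 0, 0], 0], [[0, 60, 0], [0, 0, 0], 0], [[0, 75, 0], [0, 0, 0], 0], [[0, 86, 0], [0, 0, 0], 0]]'

```text
t: 62.25
eef_pos: [0.5035, 0.3616, 0.0378]
tool_rot: [2.339, 2.097, 0.001]
ft_force: [-0.4, 0.4, -0.7]
opening: -0.0002
finger_force: 0.0
```

send_rows --deltas '[[[0, 3, 0], [0, 0, 0], 0], [[0, 6, 0], [0, 0, 0], 0], [[0, 9, 0], [0, 0, 0], 0], [[0, 12, 0], [0, 0, 0], 0], [[0, 15, 0], [0, 0, 0], 0]]'

```text
t: 62.75
eef_pos: [0.5097, 0.3613, 0.0374]
tool_rot: [-2.329, -2.097, 0.017]
ft_force: [-14.9, 0.2, 11.4]
opening: 0.0002
finger_force: 9.4
```

send_rows --deltas '[[[0, 2, 0], [0, 0, 0], 0], [[0, 4, 0], [0, 0, 0], 0], [[0, 6, 0], [0, 0, 0], 0], [[0, 8, 0], [0, 0, 0], 0], [[0, 8, 0], [0, 0, 0], 0]]'

```text
t: 63.25
eef_pos: [0.5098, 0.3613, 0.0374]
tool_rot: [-2.321, -2.095, 0.034]
ft_force: [-24.2, -0.3, 19.7]
opening: -0.0004
finger_force: 15.4
```

send_rows --deltas '[[[0, -12, 0], [0, 0, 0], 0], [[0, -30, 0], [0, 0, 0], 0], [[0, -55, -5], [0, 0, 0], 0], [[0, -80, -40], [0, 0, 0], 0], [[0, -105, -85], [0, 0, 0], 0]]'

```text
t: 63.75
eef_pos: [0.4189, 0.3701, 0.1209]
tool_rot: [-2.337, -2.099, 0.006]
ft_force: [0.4, 0.9, 0.3]
opening: 0.0001
finger_force: 0.0
```

send_rows --deltas '[[[0, 0, -45], [0, 0, 0], 0], [[0, 0, -90], [0, 0, 0], 0], [[0, 0, -115], [0, 0, 0], 0], [[0, 0, -115], [0, 0, 0], 0], [[0, 0, -115], [0, 0, 0], 0]]'

```text
t: 64.25
eef_pos: [0.421, 0.3709, 0.2367]
tool_rot: [-2.337, -2.099, -0.001]
ft_force: [0.0, -0.5, 0.3]
opening: 0.0002
finger_force: 0.0
```

```bash
python3 - <<'E'
from h import *
st(); f=robot.grab_frame('wrist'); hsv=cv2.cvtColor(f["img"],cv2.COLOR_BGR2HSV)
C=np.array([.530,.359]);a=np.radians(-6.2);X=np.array([np.cos(a),np.sin(a)]);Y=np.array([-X[1],X[0]])
for lat in(0,.025):
    bar=[];edge=None
    for s in np.arange(-.02,.06,.0005):
        u,v=proj(f,[[*(C+X*s+Y*lat),.046]])[0].round().astype(int)
        if hsv[v,u,1]<40: bar.append(s*1000)
        u,v=proj(f,[[*(C+X*s+Y*lat),.083]])[0].round().astype(int)
        if edge is None and s>.025 and hsv[v,u,2]>190 and hsv[v,u,0]>16: edge=s*1000
    print("bar",np.mean(bar).round(1),"edge",edge)
g=robot.grab_frame('scene'); print('block',rect(g,'block_c',.03)[:1],rect(g,'chip1_c',.0)[:2],rect(g,'dowel1_c',.015)[:2])
E
```

```text
t 64.2 p [421.  370.9 236.7] yaw -6.2 open 0.2 F [ 0.  -0.5  0.3] ff 0.0
bar -1.7 edge 33.50000000000004
bar -2.0 edge 32.50000000000004
block [(0.86, array([484.3, -13.7,  98.5,  52.4,   0.9]))] [] []
```

```bash
python3 -c "
from workcell import robot
print(robot.job_done())"
```

```text
the job is handed in; nothing more can be done
None
```

The job is handed in. The top tray, holding both shim chips and all three dowels laid flat, is in the kit drawer. The drawer is pushed to a firm stop: it did not move under about 24 N, though the camera put the bar 2–3 mm short of where I expected it when fully home. The beech block is lying on the bench, and I did not touch the other two trays, the wax tin or the hinge.

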